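# Brush out machined cups and index them under the guard

## Task

Clean the machined cups on the rubber mat (nylon, brass and steel; not all are always there) and load them on the hand-indexed fixture one at a time: seat a cup in the empty nest at the open front, scrub its bore with the long brush in at least two full strokes, down to the bottom and up to the mouth each time, then turn the dial by its bar handle to the next detent so that the clean cup goes in under the clear guard. Take the softest first so that no hard chips are carried into a softer bore: white nylon, then brass, then steel. Finish with every cup seated upright under the guard, none at the open front, and the brush standing in its blue pot, and leave the other tools where they lie.

Things in the scene. Friction and masses are not known exactly. Their poses are not given: they have to be found in the camera images.
- cup_nylon: white nylon cup, a plain round cup machined from solid: outside diameter 50 mm, height 65 mm, bore 38 mm, floor 8 mm thick, open upward. Origin at the centre of its underside, z up along its axis. Starts upright on the rubber mat (mat top at z = 0.003). May be absent.
- cup_brass: yellow brass cup, a plain round cup machined from solid: outside diameter 50 mm, height 65 mm, bore 38 mm, floor 8 mm thick, open upward. Origin at the centre of its underside, z up along its axis. Starts upright on the rubber mat (mat top at z = 0.003). May be absent.
- cup_steel: grey steel cup, a plain round cup machined from solid: outside diameter 50 mm, height 65 mm, bore 38 mm, floor 8 mm thick, open upward. Origin at the centre of its underside, z up along its axis. Starts upright on the rubber mat (mat top at z = 0.003). May be absent.
- brush: long bore brush, 190 mm, standing upright on its flat bristle end in the blue pot. Origin at the centre of the bristle end, z along the stem to the handle. Dark bristle head from 0 to 70 mm (35 mm wide to the eye, but only its rigid core, 26 mm in diameter, touches things), steel stem 9 mm thick, round red handle 20 mm in diameter from 128 to 190 mm.
- brush_pot: blue open-topped steel pot fixed to the bench, on a flat foot 90 mm across: outside diameter 48 mm, inside 42 mm, rim 70 mm above its origin, inner floor 10 mm above its origin. Origin at the centre of its underside, z up.
- dial_handle (a point): black bar handle on a post on the axis of the fixture's round aluminium dial, turning with it. Bar 64 mm long (this point's x), 14 mm thick (y), 34 mm high; the point is on the axis, 13 mm below the bar's top, 21 mm above its bottom, 47 mm above the guard's top. Turn it about the vertical, either way, to index the dial; there are no stops.
- dial (a joint): angle of the dial, rad, growing anticlockwise seen from above, 0 at the start. A detent holds it every 60 degrees (1.047 rad): released within about 20 degrees of a detent it pulls itself there, to about 1 degree; about 0.3 N m takes it past.
- station0 (a point): the open front station of the green fixture (red mark, robot's side), fixed to its base: a point on the dial's upper face, 48 mm above the bench, 100 mm from the dial's axis; x points to that axis, z up. The dial, 264 mm across, has six nests 60 degrees apart on this circle, one here at every detent, all empty at first. Nothing is above this station.
- indexer: the green fixture's fixed base; origin under the dial's axis, x away from the open front, z up. A nest is three 8 mm round-topped pins 22 mm high; a cup seated between them stands on the dial's face with 1 to 4 mm play all round. A clear guard (yellow edges) lies 77 to 81 mm above the dial's face over all stations but the front one, where it leaves an opening 114 mm wide.
- station1 (a point): station 1 under the clear guard, fixed to the base, 60 degrees anticlockwise (from above) round the dial's axis from station0: the point lies on the dial's upper face at the centre of the nest that stands there at a detent.
- station2 (a point): station 2 under the clear guard, fixed to the base, 120 degrees anticlockwise (from above) round the dial's axis from station0: the point lies on the dial's upper face at the centre of the nest that stands there at a detent.
- station3 (a point): station 3 under the clear guard, fixed to the base, 180 degrees anticlockwise (from above) round the dial's axis from station0: the point lies on the dial's upper face at the centre of the nest that stands there at a detent.
- station4 (a point): station 4 under the clear guard, fixed to the base, 240 degrees anticlockwise (from above) round the dial's axis from station0: the point lies on the dial's upper face at the centre of the nest that stands there at a detent.
- station5 (a point): station 5 under the clear guard, fixed to the base, 300 degrees anticlockwise (from above) round the dial's axis from station0: the point lies on the dial's upper face at the centre of the nest that stands there at a detent.
- oil_can: yellow oil can with a spout, 64 mm across, 150 mm high; leave alone. Origin at the centre of its underside.
- spanner: steel spanner 180 mm long lying flat; leave alone. Origin at its middle.
- gauge_block: bright steel block 75 x 50 x 25 mm; leave alone. Origin at the centre of its underside.
Things that resemble listed ones, but are neither listed nor needed, are in the scene too. Leave any turquoise look-alike of the cup_nylon alone.

How it is judged:
By the outcome, as a careful person would: the job done as asked, in the order asked, and still so for the second after the job is handed in, with the robot touching nothing.
Of cup_nylon, cup_brass, cup_steel only 2 to 3 are there at a start; the rules pass over those that are not, and their reading is None.
At some moment in a run one of cup_nylon, cup_brass, cup_steel may be knocked a few centimetres aside while the robot is not near it.
It also fails if it takes over 210 s, if anything falls off the work surface, if the arm or the gripper's body presses on something with over 40 N, if the wrist force passes 120 N, or if a joint passes its speed limit or range.

## Robot

A 6-joint arm with a two-finger parallel gripper is mounted at the origin on the work surface. World frame = base frame: x ahead of the robot, y to its left, z up, the work surface at z = 0. Lengths are in m, angles in degrees, forces in N, time in s.
With the tool pointing down it reaches from about 0.25 to 0.725 m from the base axis. Payload 9.7 kg.
Tool frame: the origin (TCP) lies midway between the tips of the shut fingers; the grasp point (between the pads) lies 19 mm behind it (bot.pinch_z is the distance from the TCP to the grasp point, in m); z points along the fingers, x is the direction in which the jaws open and shut, and the axes are right-handed (so a half turn about z gives the same grasp; the last joint's range is limited). The gripper opens to 85 mm and grips with 20 to 120 N. Pads are 22 mm wide; open, the fingers measure 114 mm over their backs; the gripper's body (76 mm by 85 mm) begins 54 mm behind the grasp point. The pads swing forward as they close: fully open they stand 13 mm farther back than shut.
Start: joints at [-67.036, 4.979, 10.078, 95.1, 0, 90], TCP at [0.215, -0.506, 0.231] pointing down, gripper open.
Joint ranges: [-179.16, 179.16], [-48.56, 103.87], [-65.8, 70.77], [-126.05, 130.52], [-82.76, 87.17], [-180, 180]. Speed limits (degrees/s): [127.2, 127.2, 147.25, 180, 180, 180].

## Interface

Orientations are given as [roll, pitch, yaw] about the fixed x, y, z axes, in that order (R = Rz(yaw) Ry(pitch) Rx(roll)).
In Python, from workcell import bot gives the robot as it stands. The module is installed in compiled form; this text tells all that it offers.
- The arm moves only by the shell command python3 -m pendant 'ROWS' [FORCE]. ROWS is JSON, a list of rows, each a list of 7 numbers: the shift along the tool's x, y, z scaled (see below), then the turn, a rotation vector about the tool's x, y, z scaled (see below), then the closure, from 0 (fully open) to 1 (shut). In form: [[tx, ty, tz, wx, wy, wz, jaw], ...]. A call has 1 to 12 rows; each row shifts and turns the pose as measured when the row begins, along the tool's axes as they then stand; what a row does not reach is not made up. The controller multiplies each number of a shift by 0.25 m and each number of a turn by pi rad. A row lasts 1/10 s, in which the tool goes at most 50 mm and 8.59 degrees, less where a joint would pass 70% of its speed; a pose out of reach is approached as far as the arm can. A call with a number of a shift or a turn outside -1 to 1 is refused whole. A call with a gripper value outside its range is refused whole. The fingers move at their own pace and stop on an object; FORCE is the grip in N (left out, the last holds). Time passes only in rows, so rows that do not move let the fingers close. It gives the time, the measured TCP pose, the force and the opening at its end, in the units of the state.
- bot.get_obs(): the state, without advancing time (a new reading comes with each control period).
- bot.camera(name): name is "scene" or "top"; returns the picture (400x640x3 uint8, red, green, blue); there is no depth.
- bot.calibration(name): a dict with "intrinsics" (3x3 intrinsics, pixels), "xyz" and "attitude" of the camera in the world. Camera axes: x right, y up, looking along -z (the intrinsics and any distortion apply to the point x, -y, -z); pixel columns grow to the right and rows downward; lengths in m; the calibration is good to about 2 mm. A picture is of the moment at which its call begins. calibration takes no time and is no camera call.
- bot.job_done(): hands the job in, once; it reports no verdict.
The state is a dict: "time": time; "q": joint angles; "qd": joint speeds; "joint_efforts": joint torques, N m; "ee_pos": TCP position; "tcp_rot": TCP orientation; "wrist_force": force on the tool from outside, world axes, zero at the start; "torque": the same for the moment, N m; "opening": finger opening in m.
Only numpy, scipy, OpenCV 4.12 (cv2) and the standard library are available. Lean on these libraries where they do the work, as an engineer would, in place of code of your own. Each camera call takes 0.05 s, during which the arm holds its last target.

## Working session

There is one attempt and no reset: what is moved stays moved. The work goes in short steps, Python scripts to look and compute and a shell command to move; the robot and the scene stay as the last step left them, time stands still between calls to the robot, and variables do not carry over. Pictures are saved under pics/ and viewed, and the job is handed in when it is done.

```bash
mkdir -p pics
python3 - <<'E'
from workcell import bot
import cv2
print(bot.get_obs())
for n in ("scene","top"):
    im=bot.camera(n); cv2.imwrite(f"pics/{n}0.png",im[...,::-1]); print(n,bot.calibration(n))
print(bot.pinch_z)
E
```

```text
{'time': 0.0, 'q': array([-6.70367018e+01,  5.01132418e+00,  1.00335016e+01,  9.51001079e+01,
        1.83968701e-04,  8.99999770e+01]), 'qd': array([-0.01464263, -0.07413086, -0.0085995 , -0.05893164,  0.01451762,
        0.05205065]), 'joint_efforts': array([-1.11119720e-03, -5.20384741e+01,  4.64808118e+01,  1.63058803e-02,
       -7.17240232e-05,  1.01935953e-05]), 'ee_pos': array([ 0.21448535, -0.50619477,  0.2305724 ]), 'tcp_rot': array([-1.79999816e+02,  7.79304697e-02, -6.70366788e+01]), 'wrist_force': array([-0.00482769,  0.45459042, -0.14215055]), 'torque': array([ 0.06391335, -0.03233347, -0.01759365]), 'opening': 0.0855238664937131}
scene {'intrinsics': array([[472.48527451,   0.        , 320.17360302],
       [  0.        , 472.48527451, 197.63726205],
       [  0.        ,   0.        ,   1.        ]]), 'xyz': array([1.47556811, 0.213956  , 0.88032782]), 'attitude': array([ 53.24808795,  -0.66874935, 102.26872302])}
top {'intrinsics': array([[378.87222858,   0.        , 312.20277847],
       [  0.        , 378.87222858, 202.28162164],
       [  0.        ,   0.        ,   1.        ]]), 'xyz': array([0.34312296, 0.01660951, 1.40351501]), 'attitude': array([  6.54422576,  -0.23321914, -90.97989351])}
0.0187
```

View pics/scene0.png

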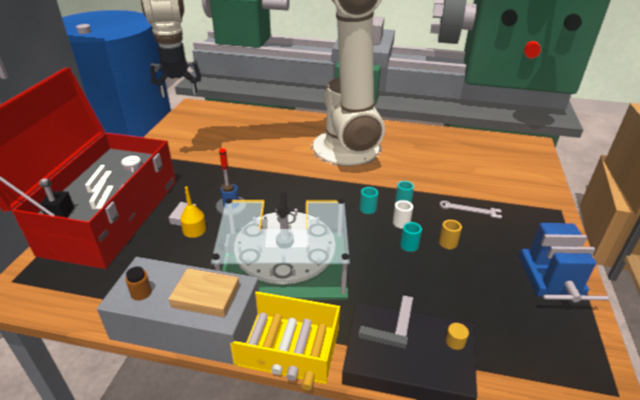

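View pics/top0.png

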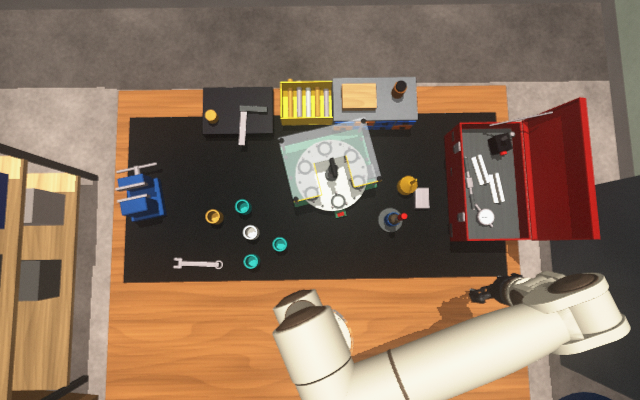

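Scene: white cup at (403,213), surrounded by turquoise look-alikes at (369,200), (405,193) and (411,236). The brass cup is at (450,234) and the brush in its pot at (228,185). There's no grey cup so far, and a short brass thing on the black plate at (457,336). I'll enlarge to confirm.

```bash
cat > h.py <<'E'
import numpy as np, cv2
from scipy.spatial.transform import Rotation as R
from workcell import bot
def cam(n):
    c=bot.calibration(n); Rm=R.from_euler('xyz',c['attitude'],degrees=True).as_matrix()
    return c['intrinsics'],np.array(c['xyz']),Rm
def proj(n,p):
    K,t,Rm=cam(n); q=(np.atleast_2d(p)-t)@Rm
    q=q*[1,-1,-1]; u=q@K.T; return u[:,:2]/u[:,2:]
def ray(n,uv,z):
    K,t,Rm=cam(n); d=np.linalg.inv(K)@[uv[0],uv[1],1.]; d=Rm@(d*[1,-1,-1]); s=(z-t[2])/d[2]; return t+s*d
def crop(n,im,x0,y0,x1,y1,f,name):
    c=cv2.resize(im[y0:y1,x0:x1,::-1],None,fx=f,fy=f,interpolation=cv2.INTER_CUBIC); cv2.imwrite(f"pics/{name}.png",c)
E
python3 - <<'E'
from h import *
a=cv2.imread("pics/scene0.png")[...,::-1]; b=cv2.imread("pics/top0.png")[...,::-1]
crop(0,a,340,170,520,350,4,"c_scene_cups"[0:]); 
crop(0,b,200,190,300,280,6,"c_top_cups")
crop(0,b,270,110,430,240,5,"c_top_fix")
crop(0,a,160,140,360,300,4,"c_scene_fix")
E
```

```text
(no output)
```

View pics/c_scene_cups.png

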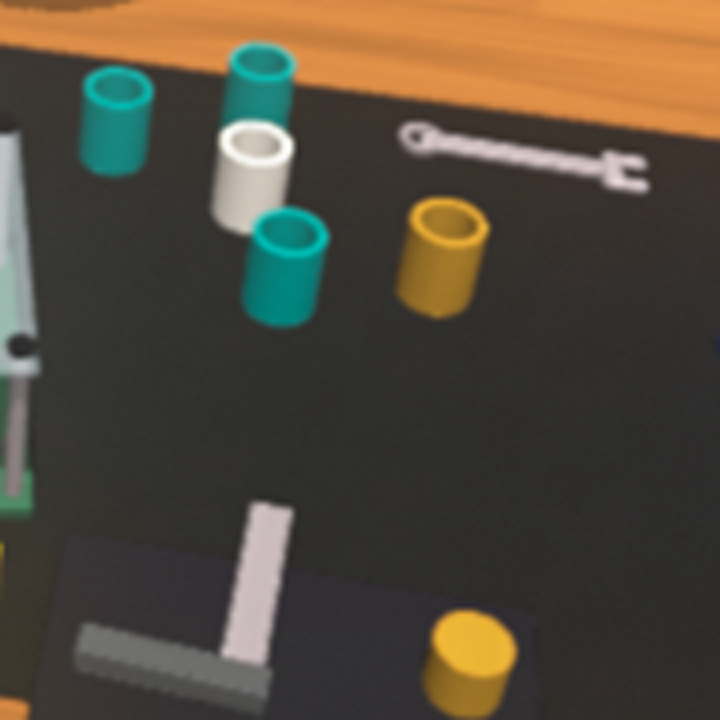

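View pics/c_top_cups.png

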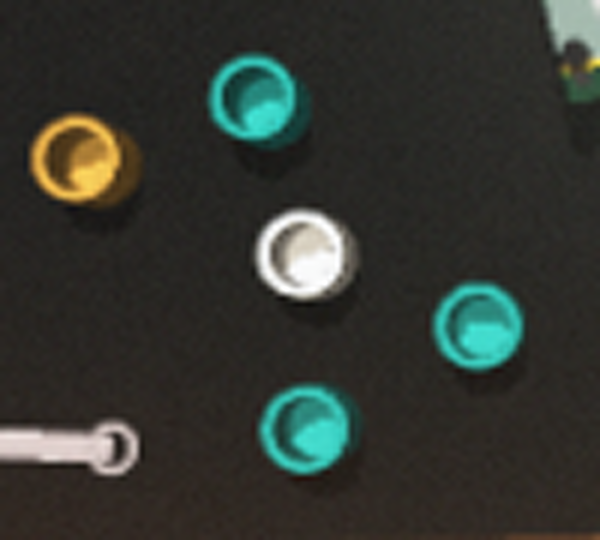

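View pics/c_top_fix.png

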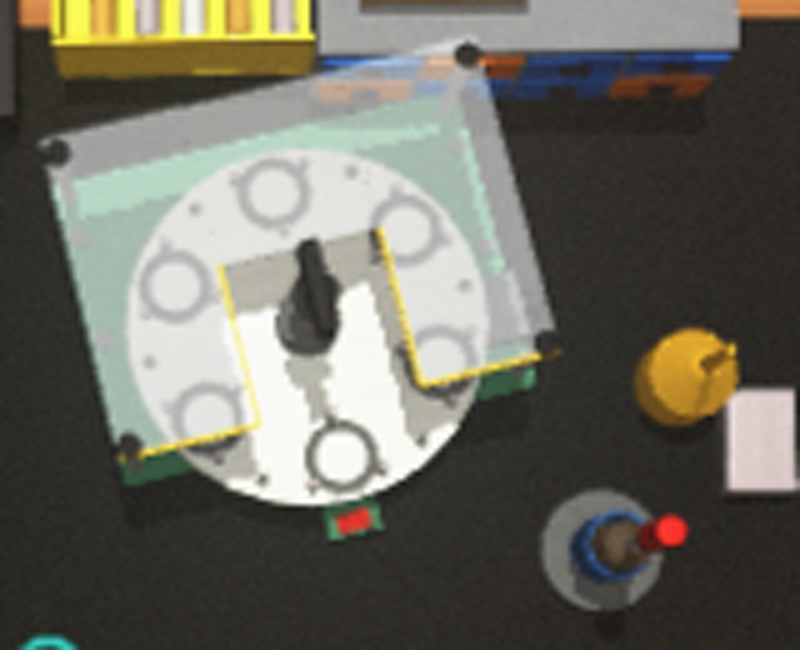

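View pics/c_scene_fix.png

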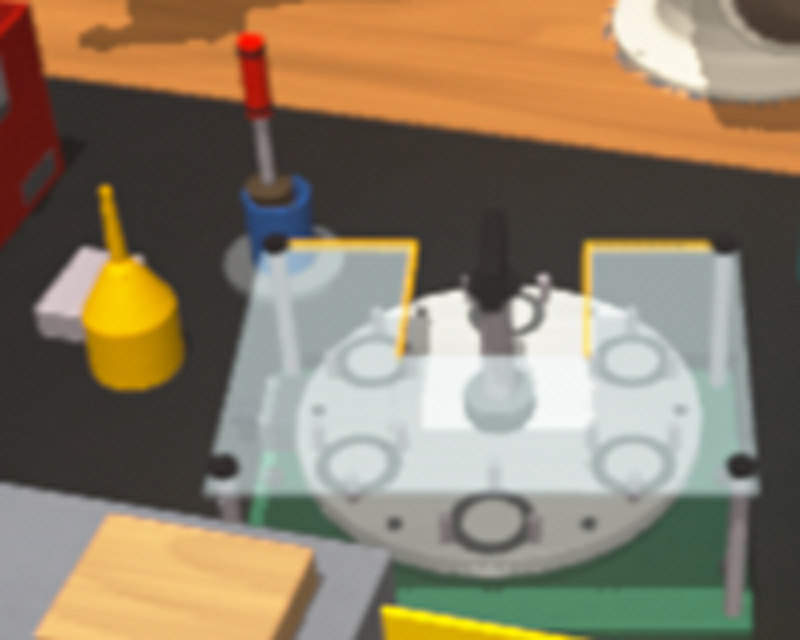

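Confirmed: the white cup (top crop 305,253) and the hollow brass cup (top crop 77,158) are on the mat. The three turquoise ones are look-alikes, and the brass thing on the plate is a short solid plug. No steel cup is present. Next I'll measure positions.

```bash
cat >> h.py <<'E'
def cups(top,sc=None):
    """rim centre of white and brass cups in the mat area from top picture"""
    out={}
    for n,im in (("top",top),("scene",sc)):
        if im is None: continue
        hsv=cv2.cvtColor(im,cv2.COLOR_RGB2HSV)
        H,S,V=[hsv[...,i].astype(int) for i in range(3)]
        for c,m in (("nylon",(S<45)&(V>195)),("brass",(H>14)&(H<28)&(S>110)&(V>120))):
            cs,_=cv2.findContours(m.astype(np.uint8),cv2.RETR_EXTERNAL,cv2.CHAIN_APPROX_NONE)
            for k in cs:
                (x,y),(w,h),a=cv2.fitEllipse(k) if len(k)>=5 else ((0,0),(0,0),0)
                if 11<max(w,h)<30 and min(w,h)>7:
                    out.setdefault((n,c),[]).append(((round(x,1),round(y,1)),(round(w,1),round(h,1)),ray(n,(x,y),0.068).round(4)))
    return out
E
python3 - <<'E'
from h import *
from scipy.optimize import least_squares
a=cv2.imread("pics/scene0.png")[...,::-1]; b=cv2.imread("pics/top0.png")[...,::-1]
for k,v in cups(b,a).items():
    for i in v: print(k,i)
px=np.array([(340,455),(440,362),(407,230),(273,195),(175,285),(207,413)])/5+np.array([270,110])
def st(p,z=0.048):
    c=p[:2]; ang=p[2]+np.arange(6)*np.pi/3
    return np.c_[c[0]+.1*np.cos(ang),c[1]+.1*np.sin(ang),np.full(6,z)]
for z in (0.048,0.052):
    r=least_squares(lambda p:(proj("top",st(p,z))-px).ravel(),[.55,.05,3.0]); print(z,r.x,np.degrees(r.x[2]),r.fun.round(2)); print(st(r.x)[:2])
px2=np.array([(522,312),(370,360),(358,463),(492,522),(632,463),(632,360)])/4+np.array([160,140])
for order in (px2,np.r_[px2[:1],px2[1:][::-1]]):
    r=least_squares(lambda p:(proj("scene",st(p))-order).ravel(),[.55,.05,3.0]); print(r.x,r.cost,r.fun.round(1))
# brush top: triangulate
print(ray("top",(270+671/5,110+530/5),.2), ray("scene",(160+250/4,140+40/4),.2))
# pot rim z .07
print(ray("top",(270+610/5,110+545/5),.07),ray("scene",(160+278/4,140+193/4),.07))
E
```

```text
('top', 'nylon') ((102.4, 332.2), (9.2, 13.3), array([0.0626, 0.7308, 0.068 ]))
('top', 'nylon') ((283.3, 310.3), (9.8, 15.6), array([0.1243, 0.1142, 0.068 ]))
('top', 'nylon') ((307.8, 298.7), (9.1, 13.8), array([0.1619, 0.0296, 0.068 ]))
('top', 'nylon') ((105.7, 241.7), (9.7, 14.5), array([0.3695, 0.7333, 0.068 ]))
('top', 'nylon') ((249.8, 231.9), (12.5, 13.3), array([0.3951, 0.2298, 0.068 ]))
('top', 'nylon') ((486.2, 216.7), (14.0, 16.3), array([ 0.4348, -0.6064,  0.068 ]))
('top', 'nylon') ((102.5, 215.1), (11.1, 22.3), array([0.463 , 0.7488, 0.068 ]))
('top', 'nylon') ((421.7, 198.1), (13.2, 21.8), array([ 0.5049, -0.3812,  0.068 ]))
('top', 'nylon') ((78.8, 154.1), (22.9, 28.9), array([0.6844, 0.8436, 0.068 ]))
('top', 'nylon') ((32.9, 128.2), (12.2, 16.0), array([0.7828, 1.0145, 0.068 ]))
('top', 'brass') ((212.1, 215.9), (13.5, 14.1), array([0.4535, 0.3626, 0.068 ]))
('top', 'brass') ((407.9, 184.1), (16.7, 17.7), array([ 0.5559, -0.3342,  0.068 ]))
('top', 'brass') ((353.6, 187.4), (15.7, 20.0), array([ 0.5473, -0.1399,  0.068 ]))
('top', 'brass') ((210.2, 114.6), (10.9, 
[... 1182 characters left out ...]
.69]
[[ 0.50107104 -0.08457676  0.048     ]
 [ 0.56854989 -0.15837788  0.048     ]]
0.052 [ 0.59797604 -0.06280423  3.35867169] 192.43771259041156 [ 0.02  0.23 -0.04 -0.05 -0.17 -0.02  0.3  -0.7  -0.04 -0.22 -0.06  0.74]
[[ 0.50032297 -0.08434205  0.048     ]
 [ 0.5678018  -0.15814318  0.048     ]]
[ 0.59624167 -0.0603755   3.34889487] 6.598764947894903 [-2.8  0.2  1.9 -0.4  0.2 -0.3 -0.4 -0.3  0.3  0.6  0.7  0.4]
[ 0.5840302  -0.06405016  0.45529957] 4007.6342030756605 [  2.1  47.7   3.8  16.8  -5.  -33.1  -4.3 -54.6   0.4 -23.8   2.4  27.4]
[ 0.43220086 -0.28308762  0.2       ] [ 0.42979187 -0.28216464  0.2       ]
[ 0.43194304 -0.27190618  0.07      ] [ 0.42879995 -0.27622666  0.07      ]
```

```bash
cat >> h.py <<'E'
def circ(c,r,z,n=40):
    t=np.linspace(0,2*np.pi,n); return np.c_[c[0]+r*np.cos(t),c[1]+r*np.sin(t),np.full(n,z)]
def overlay(n,im,curves,box,f,name):
    x0,y0,x1,y1=box
    c=cv2.resize(np.ascontiguousarray(im[y0:y1,x0:x1,::-1]),None,fx=f,fy=f,interpolation=cv2.INTER_CUBIC)
    for p,col in curves:
        q=(proj(n,p)-[x0,y0]+.5)*f-.5
        cv2.polylines(c,[np.round(q*8).astype(np.int32)],False,col,1,cv2.LINE_AA,3)
    cv2.imwrite(f"pics/{name}.png",c)
E
python3 - <<'E'
from h import *
a=cv2.imread("pics/scene0.png")[...,::-1]; b=cv2.imread("pics/top0.png")[...,::-1]
print(ray("scene",(404,205.75),.068),ray("scene",(452.25,225.25),.068))
ax=np.array([.5975,-.0622]); th=np.radians(192.3)
cv=[(circ(ax,.132,.048),(0,0,255))]+[(circ(ax+.1*np.array([np.cos(th+k*np.pi/3),np.sin(th+k*np.pi/3)]),.025,.048),(0,0,255) if k else (255,0,0)) for k in range(6)]
cv+=[(circ((.432,-.274),.024,.07),(0,255,0)),(circ((.432,-.274),.045,.003),(0,255,0))]
cv+=[(circ((.431,-.2826),.010,.2),(255,255,0))]
for n,im,bx in (("top",b,(270,110,430,240)),("scene",a,(160,140,360,300))): overlay(n,im,cv,bx,5 if n=="top" else 4,"ov_"+n)
cu=[(circ((.395,.230),.025,.068),(0,0,255)),(circ((.4535,.3626),.025,.068),(0,0,255))]
overlay("scene",a,cu,(370,180,500,280),6,"ov_cs")
overlay("top",b,cu,(200,190,300,260),6,"ov_ct")
E
```

```text
[0.39408476 0.2302782  0.068     ] [0.45076263 0.36286477 0.068     ]
```

View pics/ov_top.png

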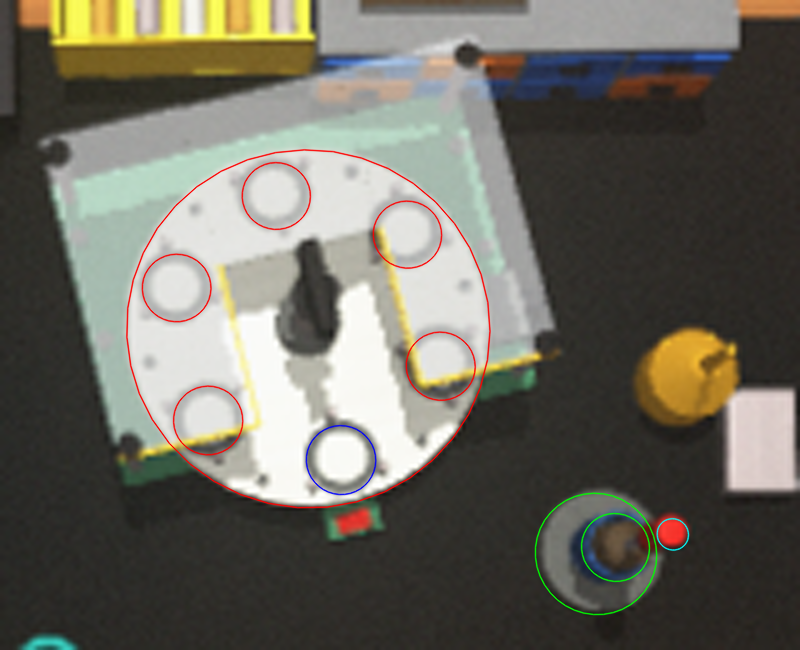

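View pics/ov_scene.png

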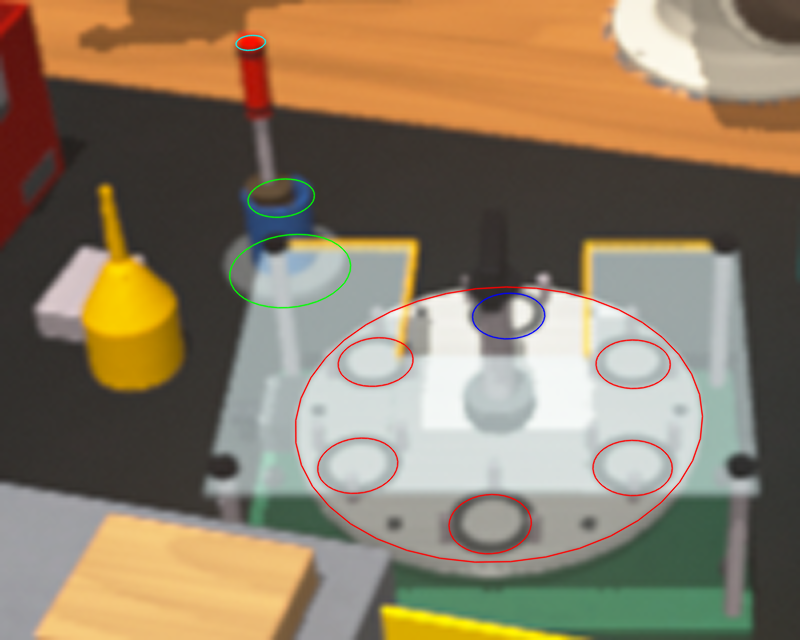

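View pics/ov_cs.png

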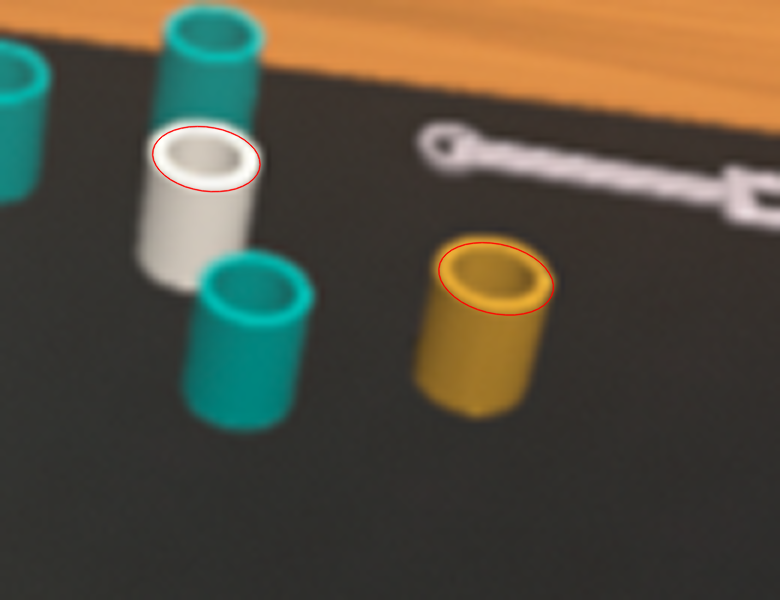

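View pics/ov_ct.png

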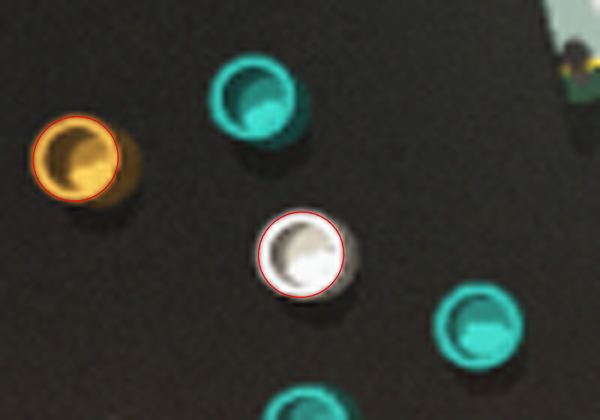

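```bash
cat >> h.py <<'E'
def plan(xyz,yaw):
    o=bot.get_obs(); Rc=R.from_euler('xyz',o['tcp_rot'],degrees=True); Rt=R.from_euler('xyz',[180,0,yaw],degrees=True)
    print("t",round(o['time'],2),"pos",o['ee_pos'].round(4),"rot",o['tcp_rot'].round(2),"F",o['wrist_force'].round(1),"q6",o['q'][5].round(1),"open",round(o['opening'],4))
    print("shift(now axes)",(Rc.inv().apply(np.array(xyz)-o['ee_pos'])/.25).round(4),"turn",((Rc.inv()*Rt).as_rotvec()/np.pi).round(4))
    print("shift(final axes)",(Rt.inv().apply(np.array(xyz)-o['ee_pos'])/.25).round(4))
E
python3 -c "
from h import *
plan([.3945,.23,.23],-77.6)"
```

```text
t 0.1 pos [ 0.2145 -0.5062  0.2306] rot [ 1.800e+02  7.000e-02 -6.704e+01] F [ 0.6 -0.3  0.3] q6 90.0 open 0.0853
shift(now axes) [-2.4306 -1.8119  0.0055] turn [0.     0.0004 0.0587]
shift(final axes) [-2.7216e+00 -1.3356e+00  2.5000e-03]
```

```bash
python3 -m pendant '[[0,0,0,0,0,0.03,0],[0,0,0,0,0,0.029,0],[-0.1,-0.05,0,0,0,0,0],[-0.178,-0.088,0,0,0,0,0],[-0.178,-0.088,0,0,0,0,0],[-0.178,-0.088,0,0,0,0,0],[-0.178,-0.088,0,0,0,0,0],[-0.178,-0.088,0,0,0,0,0],[-0.178,-0.088,0,0,0,0,0],[-0.178,-0.088,0,0,0,0,0]]'; python3 -c "
from h import *
plan([.3945,.23,.23],-77.6)"
```

```text
time: 1.1
ee_pos: [0.3065, -0.1401, 0.2262]
tcp_rot: [179.9, 0.5, -78.7]
wrist_force: [1.5, -0.2, 0.4]
opening: 0.0855
t 1.1 pos [ 0.3065 -0.1401  0.2262] rot [179.88   0.49 -78.71] F [ 1.5 -0.2  0.4] q6 143.9 open 0.0855
shift(now axes) [-1.3827 -0.6352 -0.0047] turn [ 0.0007  0.0027 -0.0061]
shift(final axes) [-1.3701 -0.6618 -0.0152]
```

```bash
python3 -m pendant '[[-0.16,-0.07,0,0,0,-0.045,0],[-0.12,-0.14,0,0,0,-0.045,0],[-0.08,-0.14,0,0,0,-0.045,0],[-0.05,-0.14,0,0,0,-0.045,0],[0,-0.14,0,0,0,-0.045,0],[0,0,0,0,0,-0.045,0]]'; python3 -c "
from h import *
plan([.3945,.23,.2],-30)"
```

```text
time: 1.7
ee_pos: [0.4075, 0.0451, 0.2268]
tcp_rot: [-179.6, 0.3, -28.0]
wrist_force: [-1.0, 0.3, -0.2]
opening: 0.0851
t 1.7 pos [0.4075 0.0451 0.2268] rot [-179.63    0.29  -27.99] F [-1.   0.3 -0.2] q6 124.0 open 0.0851
shift(now axes) [-0.3924 -0.628   0.1133] turn [-0.002   0.0017  0.0112]
shift(final axes) [-0.4148 -0.6145  0.1072]
```

```bash
python3 -m pendant '[[-0.1,-0.15,0.02,0,0,0.01,0.1],[-0.1,-0.16,0.03,0,0,0,0.1],[-0.1,-0.16,0.03,0,0,0,0.1],[-0.1,-0.15,0.03,0,0,0,0.1],[0,0,0,0,0,0,0.1],[0,0,0,0,0,0,0.1]]'
python3 - <<'E'
from h import *
b=bot.camera("top")
for k in cups(b)[("top","brass")][:1]: print(k)
plan([.3945,.23,.038],-30)
crop(0,b,200,180,300,280,6,"t1")
E
```

```text
time: 2.3
ee_pos: [0.3937, 0.2363, 0.1971]
tcp_rot: [-179.8, 0.4, -29.1]
wrist_force: [-0.8, -0.3, -0.3]
opening: 0.0766
((407.8, 184.1), (16.6, 18.2), array([ 0.5558, -0.3338,  0.068 ]))
t 2.35 pos [0.3938 0.236  0.1971] rot [-179.83    0.4   -29.14] F [ 0.5 -0.7 -0. ] q6 149.8 open 0.0767
shift(now axes) [0.0185 0.0215 0.6361] turn [-0.0009  0.0022  0.0048]
shift(final axes) [0.0143 0.0195 0.6362]
```

View pics/t1.png

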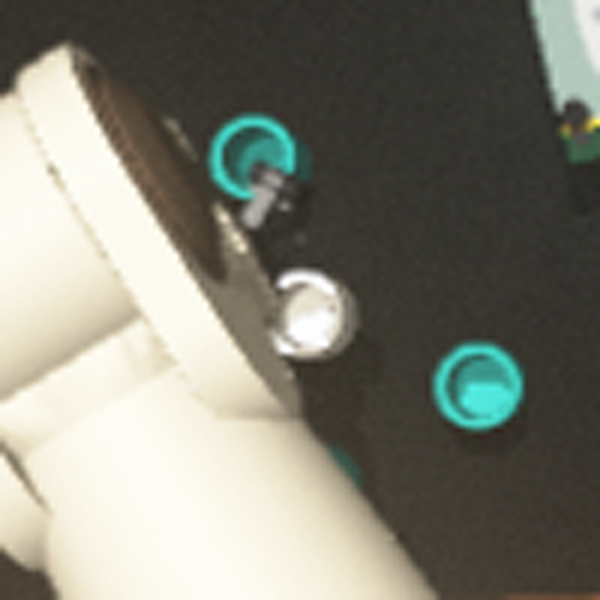

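White cup hasn't moved (crop ≈(307,315)) and lies between the fingers. Descending.

```bash
python3 -m pendant '[[0.014,0.02,0.08,0,0.002,0.004,0.1],[0,0,0.14,0,0,0,0.1],[0,0,0.14,0,0,0,0.1],[0,0,0.14,0,0,0,0.1],[0,0,0.08,0,0,0,0.1],[0,0,0,0,0,0,0.1]]'; python3 -c "
from h import *
plan([.3945,.23,.038],-30)"
```

```text
time: 2.95
ee_pos: [0.3975, 0.2235, 0.0498]
tcp_rot: [-179.6, -0.2, -30.5]
wrist_force: [0.9, -0.0, 0.6]
opening: 0.0768
t 2.95 pos [0.3975 0.2235 0.0498] rot [-1.7962e+02 -1.6000e-01 -3.0500e+01] F [ 0.9 -0.   0.6] q6 149.8 open 0.0768
shift(now axes) [-0.0236 -0.0161  0.0472] turn [-0.0021 -0.0009 -0.0027]
shift(final axes) [-0.0233 -0.0166  0.0471]
```

```bash
python3 -m pendant '[[-0.024,-0.017,0.02,0,0,0,0.1],[0,0,0.02,0,0,0,0.1],[0,0,0,0,0,0,0.1]]'; python3 -c "
from h import *
plan([.3945,.23,.038],-30)"
```

```text
time: 3.25
ee_pos: [0.3961, 0.2297, 0.0422]
tcp_rot: [-179.5, -0.3, -30.7]
wrist_force: [-0.5, 0.6, 0.6]
opening: 0.0769
t 3.25 pos [0.3961 0.2297 0.0422] rot [-179.45   -0.26  -30.69] F [-0.5  0.6  0.6] q6 150.8 open 0.0769
shift(now axes) [-0.0061  0.0023  0.0168] turn [-0.003  -0.0015 -0.0038]
shift(final axes) [-0.006   0.0021  0.0168]
```

```bash
python3 -m pendant '[[-0.006,0.002,0.02,-0.003,-0.0015,-0.003,0.1],[0,0,0,0,0,0,0.1],[0,0,0,0,0,0,0.8],[0,0,0,0,0,0,0.8],[0,0,0,0,0,0,0.8],[0,0,0,0,0,0,0.8],[0,0,0,0,0,0,0.8],[0,0,0,0,0,0,0.8]]' 40; python3 -c "
from h import *
plan([.3945,.23,.038],-30)"
```

```text
time: 4.05
ee_pos: [0.3957, 0.2311, 0.0393]
tcp_rot: [-179.9, -0.1, -30.1]
wrist_force: [-1.3, 0.0, -0.1]
opening: 0.0494
t 4.05 pos [0.3957 0.2311 0.0393] rot [-1.7985e+02 -8.0000e-02 -3.0060e+01] F [-1.3  0.  -0.1] q6 150.3 open 0.0494
shift(now axes) [-0.002   0.0063  0.0053] turn [-0.0008 -0.0004 -0.0003]
shift(final axes) [-0.002   0.0062  0.0053]
```

```bash
python3 -m pendant '[[0,0,-0.1,0,0,0,0.8],[0,0,-0.18,0,0,0,0.8],[0,0,-0.18,0,0,0,0.8],[0,0,-0.15,0,0,0,0.8],[0,0,0,0,0,0,0.8]]' 40; python3 -c "
from h import *
plan([.5005,-.084,.18],-30)"
```

```text
time: 4.55
ee_pos: [0.3937, 0.2299, 0.1951]
tcp_rot: [179.9, 0.1, -30.1]
wrist_force: [-0.1, -0.7, -1.1]
opening: 0.0496
t 4.55 pos [0.3937 0.2299 0.1951] rot [ 1.7989e+02  7.0000e-02 -3.0060e+01] F [-0.1 -0.7 -1.1] q6 150.3 open 0.0496
shift(now axes) [0.9987 0.8725 0.0608] turn [ 0.0006  0.0004 -0.0003]
shift(final axes) [0.9977 0.8736 0.0603]
```

```bash
python3 -m pendant '[[0.08,0.07,0,0,0,0,0.8],[0.14,0.122,0,0,0,0,0.8],[0.14,0.122,0,0,0,0,0.8],[0.14,0.122,0,0,0,0,0.8],[0.14,0.122,0,0,0,0,0.8],[0.14,0.122,0,0,0,0,0.8],[0.11,0.1,0,0,0,0,0.8],[0.05,0.045,0,0,0,0,0.8],[0,0,0,0,0,0,0.8],[0,0,0,0,0,0,0.8]]'; python3 -c "
from h import *
plan([.5005,-.084,.13],-30)"
```

```text
time: 5.55
ee_pos: [0.4963, -0.0772, 0.1879]
tcp_rot: [179.8, 0.4, -29.9]
wrist_force: [0.3, -0.7, -1.4]
opening: 0.0492
t 5.55 pos [ 0.4963 -0.0772  0.1879] rot [179.84   0.36 -29.91] F [ 0.3 -0.7 -1.4] q6 111.1 open 0.0492
shift(now axes) [0.0296 0.0145 0.2314] turn [0.0009 0.002  0.0005]
shift(final axes) [0.0281 0.0151 0.2315]
```

```bash
python3 -m pendant '[[0.028,0.015,0,0.001,0.002,0,0.8],[0,0,0.08,0,0,0,0.8],[0,0,0.12,0,0,0,0.8],[0,0,0.03,0,0,0,0.8],[0,0,0,0,0,0,0.8],[0,0,0,0,0,0,0.8]]'
python3 - <<'E'
from h import *
plan([.5005,-.084,.13],-30)
b=bot.camera("top");a=bot.camera("scene")
p=bot.get_obs()['ee_pos']
cu=[(circ(p,.025,p[2]-.035+.065),(0,0,255)),(circ((.5005,-.084),.025,.048),(255,0,0))]
overlay("top",b,cu,(270,130,400,230),6,"o2t"); overlay("scene",a,cu,(210,130,340,260),6,"o2s")
E
```

```text
time: 6.15
ee_pos: [0.5013, -0.0804, 0.1302]
tcp_rot: [-179.9, -0.2, -29.5]
wrist_force: [-0.3, 0.1, -0.3]
opening: 0.0494
t 6.15 pos [ 0.5013 -0.0804  0.1302] rot [-179.87   -0.18  -29.52] F [-0.3  0.1 -0.3] q6 110.4 open 0.0494
shift(now axes) [0.0045 0.0142 0.0008] turn [-0.0007 -0.001   0.0027]
shift(final axes) [0.0047 0.0142 0.0008]
```

View pics/o2t.png

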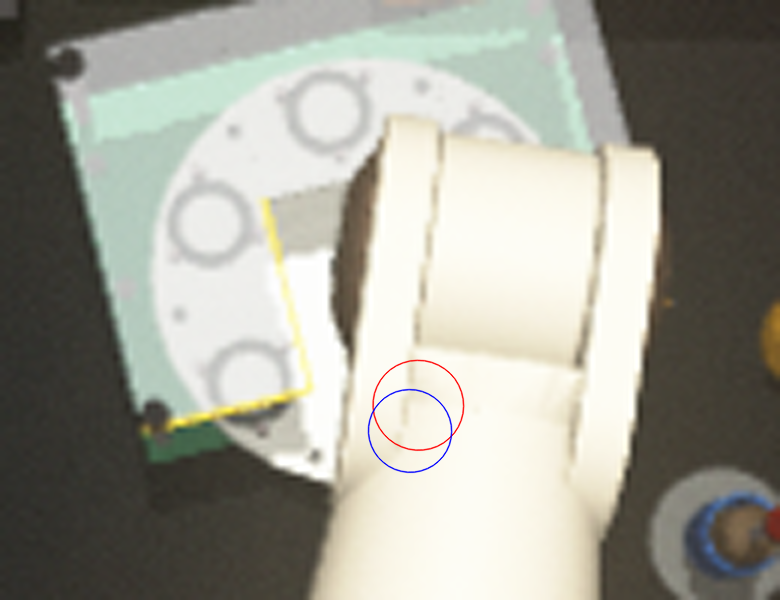

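View pics/o2s.png

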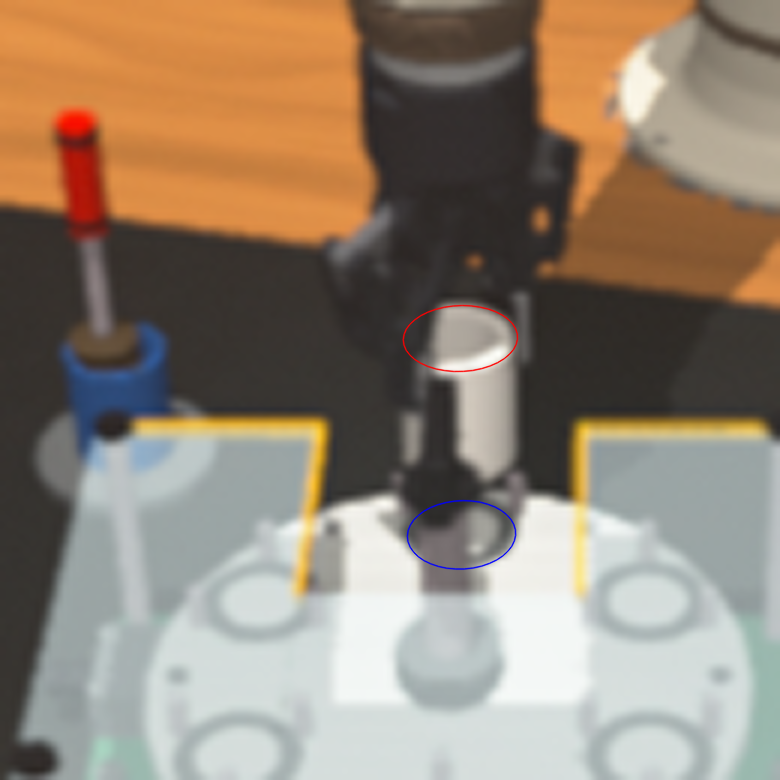

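```bash
python3 -m pendant '[[0.005,0.014,0,0,-0.001,0.002,0.8],[0,0,0,0,0,0,0.8],[0.0,0.0,0.03,0,0,0,0.8],[0,0,0.03,0,0,0,0.8],[0,0,0.0,0,0,0,0.8]]'; python3 -c "
from h import *
plan([.5005,-.084,.085],-30)"
```

```text
time: 6.75
ee_pos: [0.5022, -0.0849, 0.1168]
tcp_rot: [-179.8, -0.2, -29.9]
wrist_force: [-1.5, 0.6, -0.4]
opening: 0.0494
t 6.75 pos [ 0.5022 -0.0849  0.1168] rot [-179.78   -0.23  -29.94] F [-1.5  0.6 -0.4] q6 110.3 open 0.0494
shift(now axes) [-0.0081  0.0008  0.1272] turn [-0.0012 -0.0013  0.0003]
shift(final axes) [-0.0075  0.0003  0.1272]
```

```bash
python3 -m pendant '[[-0.006,0,0.03,-0.001,-0.001,0,0.8],[0,0,0.03,0,0,0,0.8],[0.0,0.0,0.03,0,0,0,0.8],[0,0,0.02,0,0,0,0.8],[0,0,0.01,0,0,0,0.8],[0,0,0,0,0,0,0.8]]'; python3 -c "
from h import *
plan([.5005,-.084,.085],-30)"
```

```text
time: 7.35
ee_pos: [0.5006, -0.0839, 0.0843]
tcp_rot: [-180.0, -0.0, -29.9]
wrist_force: [-2.2, 0.1, 2.8]
opening: 0.0494
t 7.35 pos [ 0.5006 -0.0839  0.0843] rot [-1.7999e+02 -4.0000e-02 -2.9930e+01] F [-2.2  0.1  2.8] q6 110.4 open 0.0494
shift(now axes) [-0.0002  0.0004 -0.0027] turn [-0.0001 -0.0002  0.0004]
shift(final axes) [-0.0002  0.0004 -0.0027]
```

```bash
python3 -m pendant '[[0,0,0.003,0,0,0,0.8],[0,0,0,0,0,0,0.2],[0,0,0,0,0,0,0.2],[0,0,0,0,0,0,0.2],[0,0,0,0,0,0,0.2],[0,0,-0.06,0,0,0,0.2],[0,0,-0.15,0,0,0,0.2],[0,0,-0.18,0,0,0,0.2],[0,0,-0.18,0,0,0,0.2],[0,0,-0.15,0,0,0,0.2],[0,0,-0.05,0,0,0,0.2]]'
python3 - <<'E'
from h import *
plan([.431,-.2826,.27],-30)
a=bot.camera("scene")
cu=[(circ((.5005,-.084),.025,.113),(0,0,255))]
overlay("scene",a,cu,(210,130,340,260),6,"o3s")
E
```

```text
time: 8.45
ee_pos: [0.4982, -0.0836, 0.2863]
tcp_rot: [180.0, 0.0, -29.9]
wrist_force: [0.1, 0.8, -0.9]
opening: 0.0684
t 8.45 pos [ 0.4982 -0.0836  0.2863] rot [ 1.7997e+02  5.0000e-02 -2.9940e+01] F [ 0.1  0.8 -0.9] q6 110.4 open 0.0684
shift(now axes) [0.1645 0.8237 0.0655] turn [0.0002 0.0003 0.0003]
shift(final axes) [0.1653 0.8235 0.0651]
```

View pics/o3s.png

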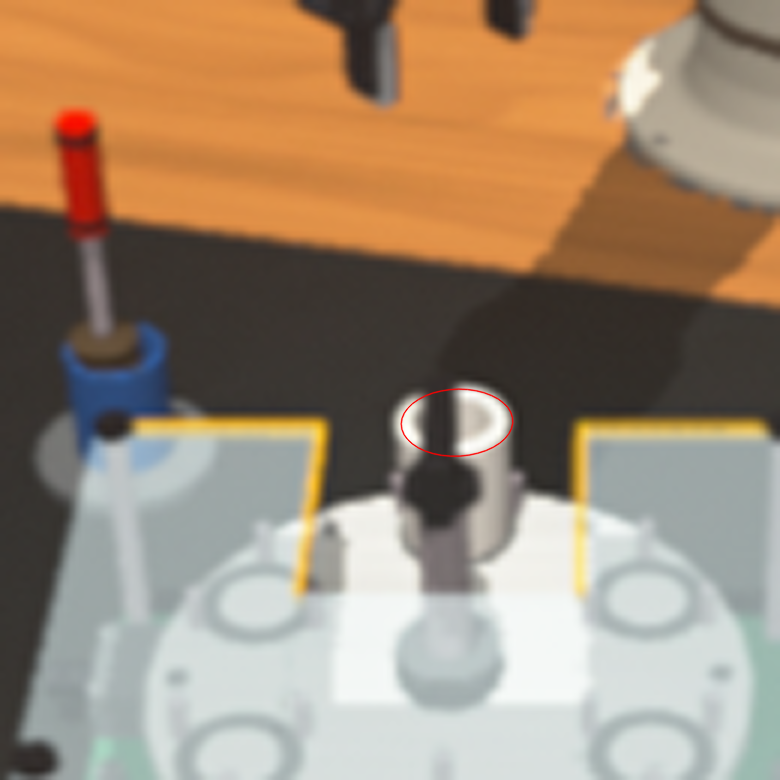

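```bash
python3 -m pendant '[[0.03,0.1,0,0,0,0,0.2],[0.035,0.18,0,0,0,0,0.2],[0.035,0.18,0,0,0,0,0.2],[0.035,0.18,0,0,0,0,0.2],[0.02,0.14,0,0,0,0,0.2],[0.005,0.04,0,0,0,0,0.2],[0,0,0,0,0,0,0.2],[0,0,0,0,0,0,0.2]]'
python3 - <<'E'
from h import *
plan([.431,-.2828,.23],-30)
E
```

```text
time: 9.3
ee_pos: [0.4286, -0.2865, 0.2899]
tcp_rot: [-179.9, -0.2, -29.8]
wrist_force: [-0.1, -0.4, -0.4]
opening: 0.0684
t 9.3 pos [ 0.4286 -0.2865  0.2899] rot [-179.91   -0.19  -29.77] F [-0.1 -0.4 -0.4] q6 86.0 open 0.0684
shift(now axes) [ 1.000e-04 -1.720e-02  2.397e-01] turn [-0.0005 -0.001   0.0013]
shift(final axes) [ 0.0008 -0.0176  0.2397]
```

```bash
python3 -m pendant '[[0.001,-0.017,0.06,0,-0.001,0.001,0.2],[0,0,0.12,0,0,0,0.2],[0,0,0.06,0,0,0,0.2],[0,0,0,0,0,0,0.2],[0,0,0,0,0,0,0.2]]'
python3 - <<'E'
from h import *
plan([.431,-.2828,.147],-30)
a=bot.camera("scene"); crop(0,a,170,80,290,220,5,"b1")
E
```

```text
time: 9.8
ee_pos: [0.4343, -0.2764, 0.2297]
tcp_rot: [-179.8, -0.1, -29.5]
wrist_force: [0.4, 0.5, 0.5]
opening: 0.0683
t 9.8 pos [ 0.4343 -0.2764  0.2297] rot [-1.7985e+02 -1.1000e-01 -2.9500e+01] F [0.4 0.5 0.5] q6 86.9 open 0.0683
shift(now axes) [0.0005 0.0295 0.3308] turn [-0.0009 -0.0006  0.0028]
shift(final axes) [0.0014 0.0286 0.3309]
```

View pics/b1.png

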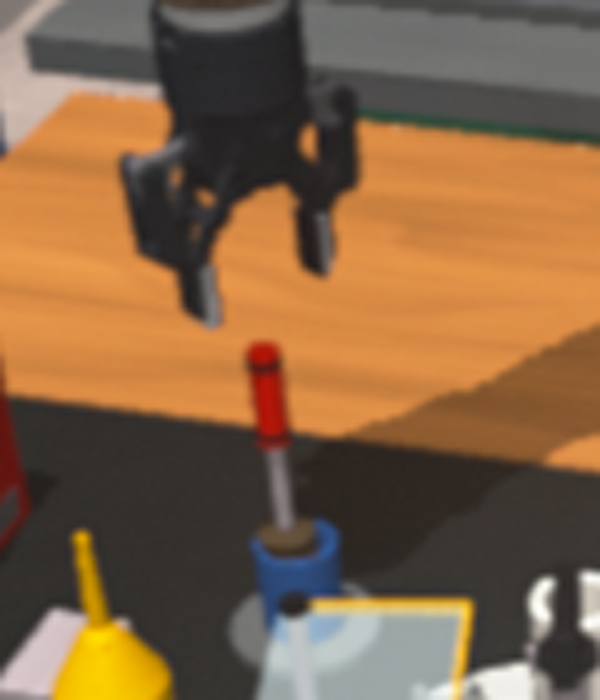

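```bash
python3 -m pendant '[[0.001,0.025,0,-0.001,0,0.002,0.2],[0,0,0,0,0,0,0.2],[0,0,0.1,0,0,0,0.2],[0,0,0.12,0,0,0,0.2],[0,0,0.1,0,0,0,0.2],[0,0,0.02,0,0,0,0.2],[0,0,0,0,0,0,0.2]]'
python3 - <<'E'
from h import *
plan([.431,-.2828,.147],-30)
E
```

```text
time: 10.55
ee_pos: [0.4339, -0.2844, 0.1487]
tcp_rot: [179.9, -0.7, -29.9]
wrist_force: [-0.7, -1.5, 0.2]
opening: 0.0684
t 10.55 pos [ 0.4339 -0.2844  0.1487] rot [179.93  -0.67 -29.93] F [-0.7 -1.5  0.2] q6 86.7 open 0.0684
shift(now axes) [-0.0133  0.0003  0.0065] turn [ 0.0004 -0.0037  0.0004]
shift(final axes) [-0.0132  0.0003  0.0066]
```

```bash
python3 -m pendant '[[-0.013,0,0.004,0,-0.0037,0,0.2],[0,0,0,0,0,0,0.2],[0,0,0,0,0,0,0.95],[0,0,0,0,0,0,0.95],[0,0,0,0,0,0,0.95],[0,0,0,0,0,0,0.95],[0,0,0,0,0,0,0.95],[0,0,0,0,0,0,0.95],[0,0,0,0,0,0,0.95]]' 50
python3 - <<'E'
from h import *
plan([.431,-.2828,.147],-30)
E
```

```text
time: 11.45
ee_pos: [0.4324, -0.2838, 0.1527]
tcp_rot: [179.9, -0.3, -29.9]
wrist_force: [-0.6, 1.0, 0.2]
opening: 0.0188
t 11.45 pos [ 0.4324 -0.2838  0.1527] rot [179.91  -0.29 -29.95] F [-0.6  1.   0.2] q6 86.7 open 0.0188
shift(now axes) [-0.0071 -0.0007  0.0228] turn [ 0.0005 -0.0016  0.0003]
shift(final axes) [-0.0069 -0.0007  0.0228]
```

```bash
python3 -m pendant '[[0,0,-0.06,0,0,0,0.95],[0,0,-0.12,0,0,0,0.95],[0,0,-0.16,0,0,0,0.95],[0,0,-0.18,0,0,0,0.95],[0,0,-0.1,0,0,0,0.95],[0,0,0,0,0,0,0.95],[0,0,0,0,0,0,0.95]]' 50
python3 - <<'E'
from h import *
plan([.5,-.084,.30],-30)
a=bot.camera("scene"); crop(0,a,170,60,310,220,5,"b2")
b=bot.camera("top");
E
```

```text
time: 12.15
ee_pos: [0.4306, -0.2823, 0.3175]
tcp_rot: [179.9, -0.3, -29.9]
wrist_force: [0.6, 0.3, -1.4]
opening: 0.0191
t 12.15 pos [ 0.4306 -0.2823  0.3175] rot [179.91  -0.31 -29.95] F [ 0.6  0.3 -1.4] q6 86.7 open 0.0191
shift(now axes) [-0.1557 -0.8261  0.068 ] turn [ 0.0005 -0.0017  0.0003]
shift(final axes) [-0.1561 -0.8258  0.0702]
```

View pics/b2.png

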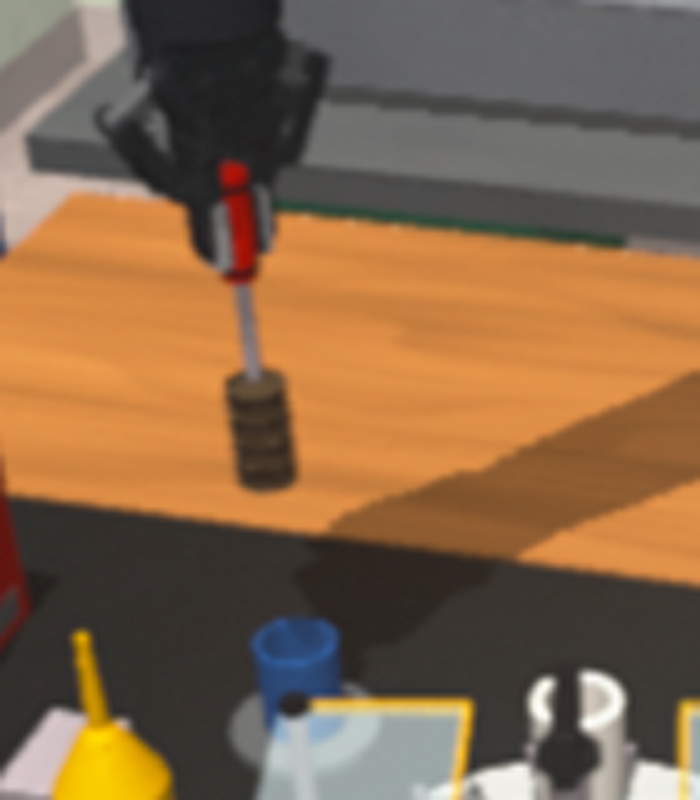

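The brush is held vertically and is clear of the pot. Next, over the cup.

```bash
python3 -m pendant '[[-0.02,-0.1,0,0,0,0,0.95],[-0.03,-0.16,0,0,0,0,0.95],[-0.033,-0.17,0,0,0,0,0.95],[-0.033,-0.17,0,0,0,0,0.95],[-0.025,-0.14,0,0,0,0,0.95],[-0.01,-0.06,0,0,0,0,0.95],[0,0,0,0,0,0,0.95],[0,0,0,0,0,0,0.95],[0,0,0,0,0,0,0.95]]'
python3 - <<'E'
from h import *
plan([.5,-.084,.30],-30)
E
```

```text
time: 13.15
ee_pos: [0.4961, -0.0834, 0.304]
tcp_rot: [179.6, 0.8, -30.1]
wrist_force: [0.7, -0.0, -0.4]
opening: 0.0188
t 13.15 pos [ 0.4961 -0.0834  0.304 ] rot [179.63   0.79 -30.11] F [ 0.7 -0.  -0.4] q6 110.6 open 0.0188
shift(now axes) [ 0.0148 -0.0059  0.0158] turn [ 0.0021  0.0044 -0.0006]
shift(final axes) [ 0.0146 -0.0057  0.0161]
```

```bash
python3 -m pendant '[[0.01,-0.006,0,0.002,0.0044,0,0.95],[0,0,0,0,0,0,0.95],[0,0,0.06,0,0,0,0.95],[0,0,0,0,0,0,0.95],[0,0,0,0,0,0,0.95]]'
python3 - <<'E'
from h import *
plan([.5,-.084,.30],-30)
p=bot.get_obs()['ee_pos']; tz=p[2]-.1427; print(tz)
a=bot.camera("scene"); b=bot.camera("top")
cv=[(circ(p,.0175,tz),(0,0,255)),(circ(p,.0175,tz+.07),(0,0,255)),(circ((.5,-.084),.019,.113),(255,0,0))]
overlay("scene",a,cv,(220,90,340,220),6,"b3"); overlay("top",b,cv,(280,130,400,230),6,"b3t")
E
```

```text
time: 13.65
ee_pos: [0.4984, -0.0867, 0.2892]
tcp_rot: [-180.0, -0.1, -30.4]
wrist_force: [0.2, -0.2, -0.5]
opening: 0.0189
t 13.65 pos [ 0.4984 -0.0867  0.2892] rot [-1.7998e+02 -1.3000e-01 -3.0400e+01] F [ 0.2 -0.2 -0.5] q6 110.5 open 0.0189
shift(now axes) [ 0.0002 -0.0126 -0.0431] turn [-0.0001 -0.0007 -0.0022]
shift(final axes) [ 0.0002 -0.0126 -0.0431]
0.14652534764121922
```

View pics/b3.png

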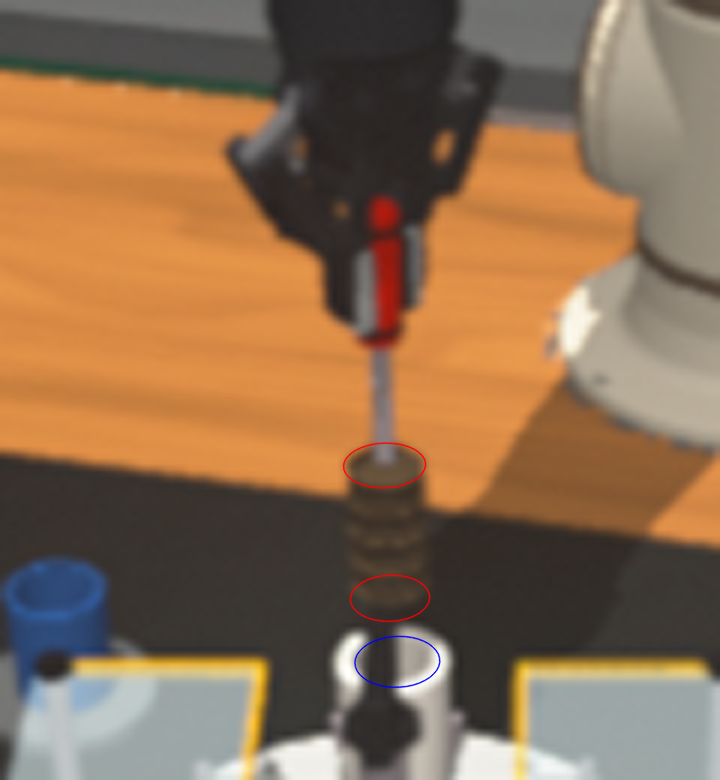

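```bash
python3 -m pendant '[[0,-0.011,0,0,-0.0007,-0.001,0.95],[0,0,0,0,0,0,0.95],[0,0,0.05,0,0,0,0.95],[0,0,0.05,0,0,0,0.95],[0,0,0.03,0,0,0,0.95],[0,0,0,0,0,0,0.95],[0,0,0,0,0,0,0.95]]'
python3 - <<'E'
from h import *
plan([.5,-.084,.2],-30)
E
```

```text
time: 14.45
ee_pos: [0.5006, -0.0839, 0.2566]
tcp_rot: [-179.9, -0.1, -30.2]
wrist_force: [-0.6, 0.2, -1.8]
opening: 0.0192
t 14.45 pos [ 0.5006 -0.0839  0.2566] rot [-1.7994e+02 -9.0000e-02 -3.0170e+01] F [-0.6  0.2 -1.8] q6 110.6 open 0.0192
shift(now axes) [-0.0022  0.0019  0.2263] turn [-0.0003 -0.0005 -0.0009]
shift(final axes) [-0.0019  0.0017  0.2264]
```

```bash
python3 -m pendant '[[-0.002,0.001,0.04,0,0,0,0.95],[0,0,0.06,0,0,0,0.95],[0,0,0.06,0,0,0,0.95],[0,0,0.04,0,0,0,0.95],[0,0,0.01,0,0,0,0.95],[0,0,0,0,0,0,0.95],[0,0,0,0,0,0,0.95]]'
python3 - <<'E'
from h import *
plan([.5,-.084,.2],-30)
E
```

```text
time: 15.15
ee_pos: [0.5005, -0.0839, 0.2023]
tcp_rot: [-179.9, -0.2, -30.2]
wrist_force: [-0.1, 0.3, -1.2]
opening: 0.0188
t 15.15 pos [ 0.5005 -0.0839  0.2023] rot [-179.9    -0.22  -30.17] F [-0.1  0.3 -1.2] q6 110.6 open 0.0188
shift(now axes) [-0.0018  0.0013  0.0092] turn [-0.0006 -0.0012 -0.0009]
shift(final axes) [-0.0017  0.0013  0.0092]
```

```bash
python3 -m pendant '[[0,0,0.01,0,-0.001,0,0.95],[0,0,0.004,0,0,0,0.95],[0,0,0.004,0,0,0,0.95],[0,0,0,0,0,0,0.95]]'; python3 -m pendant '[[0,0,-0.05,0,0,0,0.95],[0,0,-0.07,0,0,0,0.95],[0,0,-0.07,0,0,0,0.95],[0,0,-0.03,0,0,0,0.95],[0,0,0,0,0,0,0.95],[0,0,0,0,0,0,0.95]]'
python3 - <<'E'
from h import *
plan([.5,-.084,.1985],-30)
E
```

```text
time: 15.55
ee_pos: [0.5013, -0.0841, 0.199]
tcp_rot: [-179.8, -0.2, -30.2]
wrist_force: [-0.2, 0.6, -0.8]
opening: 0.0187
time: 16.15
ee_pos: [0.5011, -0.0841, 0.259]
tcp_rot: [-179.8, -0.2, -30.2]
wrist_force: [-0.2, -0.3, -1.0]
opening: 0.0185
t 16.15 pos [ 0.5011 -0.0841  0.259 ] rot [-179.82   -0.23  -30.17] F [-0.2 -0.3 -1. ] q6 110.6 open 0.0185
shift(now axes) [-0.0049  0.0025  0.2418] turn [-0.001  -0.0013 -0.0009]
shift(final axes) [-0.0039  0.0017  0.2419]
```

```bash
python3 -m pendant '[[-0.004,0.001,0.04,-0.001,-0.001,0,0.95],[0,0,0.07,0,0,0,0.95],[0,0,0.07,0,0,0,0.95],[0,0,0.04,0,0,0,0.95],[0,0,0.015,0,0,0,0.95],[0,0,0.01,0,0,0,0.95],[0,0,0.005,0,0,0,0.95],[0,0,0.005,0,0,0,0.95]]'; python3 -c "
from h import *
plan([.5,-.084,.1985],-30)"
```

```text
time: 16.95
ee_pos: [0.4997, -0.0839, 0.1956]
tcp_rot: [-179.9, -0.4, -30.2]
wrist_force: [-3.6, -0.3, 8.1]
opening: 0.0189
t 16.95 pos [ 0.4997 -0.0839  0.1956] rot [-179.93   -0.4   -30.16] F [-3.6 -0.3  8.1] q6 110.7 open 0.0189
shift(now axes) [ 0.0015 -0.0003 -0.0114] turn [-0.0004 -0.0022 -0.0009]
shift(final axes) [ 0.0014 -0.0003 -0.0114]
```

Floor contact confirmed (8 N). Two more full strokes.

```bash
python3 -m pendant '[[0,0,-0.05,0,-0.002,0,0.95],[0,0,-0.07,0,0,0,0.95],[0,0,-0.07,0,0,0,0.95],[0,0,-0.03,0,0,0,0.95],[0,0,0,0,0,0,0.95],[0,0,0,0,0,0,0.95]]'; python3 -m pendant '[[0,0,0.04,0,0,0,0.95],[0,0,0.07,0,0,0,0.95],[0,0,0.07,0,0,0,0.95],[0,0,0.035,0,0,0,0.95],[0,0,0.012,0,0,0,0.95],[0,0,0.005,0,0,0,0.95],[0,0,0.003,0,0,0,0.95]]'; python3 -c "
from h import *
plan([.5,-.084,.2],-30)"
```

```text
time: 17.55
ee_pos: [0.4986, -0.0837, 0.2506]
tcp_rot: [-180.0, 0.1, -30.2]
wrist_force: [-0.2, -1.0, -1.6]
opening: 0.0191
time: 18.25
ee_pos: [0.4982, -0.0837, 0.193]
tcp_rot: [-179.8, -0.4, -30.1]
wrist_force: [-3.6, -0.9, 8.2]
opening: 0.0185
t 18.25 pos [ 0.4982 -0.0837  0.193 ] rot [-179.84   -0.38  -30.15] F [-3.6 -0.9  8.2] q6 110.6 open 0.0185
shift(now axes) [ 0.0071 -0.0029 -0.0278] turn [-0.0009 -0.0021 -0.0008]
shift(final axes) [ 0.0069 -0.0028 -0.0278]
```

```bash
python3 -m pendant '[[0.003,0,-0.06,0,-0.002,0,0.95],[0,0,-0.08,0,0,0,0.95],[0,0,-0.08,0,0,0,0.95],[0,0,-0.06,0,0,0,0.95],[0,0,-0.01,0,0,0,0.95],[0,0,0,0,0,0,0.95]]'; python3 -m pendant '[[0,0,0.05,0,0,0,0.95],[0,0,0.08,0,0,0,0.95],[0,0,0.07,0,0,0,0.95],[0,0,0.04,0,0,0,0.95],[0,0,0.01,0,0,0,0.95],[0,0,0,0,0,0,0.95]]'; python3 -c "
from h import *
plan([.5,-.084,.195],-30)"
```

```text
time: 18.85
ee_pos: [0.4966, -0.0839, 0.2616]
tcp_rot: [-180.0, 0.4, -30.1]
wrist_force: [-0.2, 0.3, -1.2]
opening: 0.0186
time: 19.45
ee_pos: [0.4955, -0.0835, 0.1931]
tcp_rot: [180.0, 0.5, -30.1]
wrist_force: [1.0, -0.1, 4.5]
opening: 0.019
t 19.45 pos [ 0.4955 -0.0835  0.1931] rot [179.99   0.46 -30.14] F [ 1.  -0.1  4.5] q6 110.5 open 0.019
shift(now axes) [ 0.0166 -0.0075 -0.0078] turn [ 0.0001  0.0025 -0.0008]
shift(final axes) [ 0.0167 -0.0074 -0.0076]
```

Last stroke out and lift clear.

```bash
python3 -m pendant '[[0.01,-0.005,-0.06,0,0.002,0,0.95],[0.005,0,-0.1,0,0,0,0.95],[0,0,-0.12,0,0,0,0.95],[0,0,-0.12,0,0,0,0.95],[0,0,-0.1,0,0,0,0.95],[0,0,0,0,0,0,0.95],[0,0,0,0,0,0,0.95]]'
python3 - <<'E'
from h import *
plan([.4305,-.2785,.30],-30)
p=bot.get_obs()['ee_pos']; tz=p[2]-.137
a=bot.camera("scene"); b=bot.camera("top")
cv=[(circ(p,.0175,tz),(0,0,255)),(circ((.5,-.084),.019,.113),(255,0,0)),(circ((.430,-.277),.024,.07),(0,255,0))]
overlay("scene",a,cv,(210,70,340,220),5,"b4"); overlay("top",b,cv,(260,110,420,240),5,"b4t")
E
```

```text
time: 20.15
ee_pos: [0.4986, -0.0842, 0.3197]
tcp_rot: [179.9, 0.3, -30.1]
wrist_force: [0.1, 0.9, -1.6]
opening: 0.0186
t 20.15 pos [ 0.4986 -0.0842  0.3197] rot [179.9    0.34 -30.14] F [ 0.1  0.9 -1.6] q6 110.5 open 0.0186
shift(now axes) [0.155  0.8087 0.0795] turn [ 0.0006  0.0019 -0.0008]
shift(final axes) [0.1525 0.8092 0.0789]
```

View pics/b4.png

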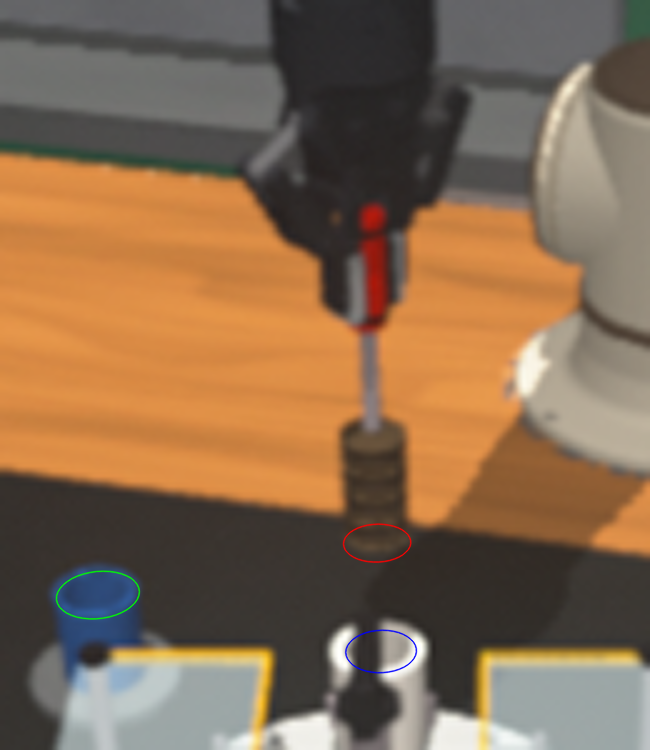

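View pics/b4t.png

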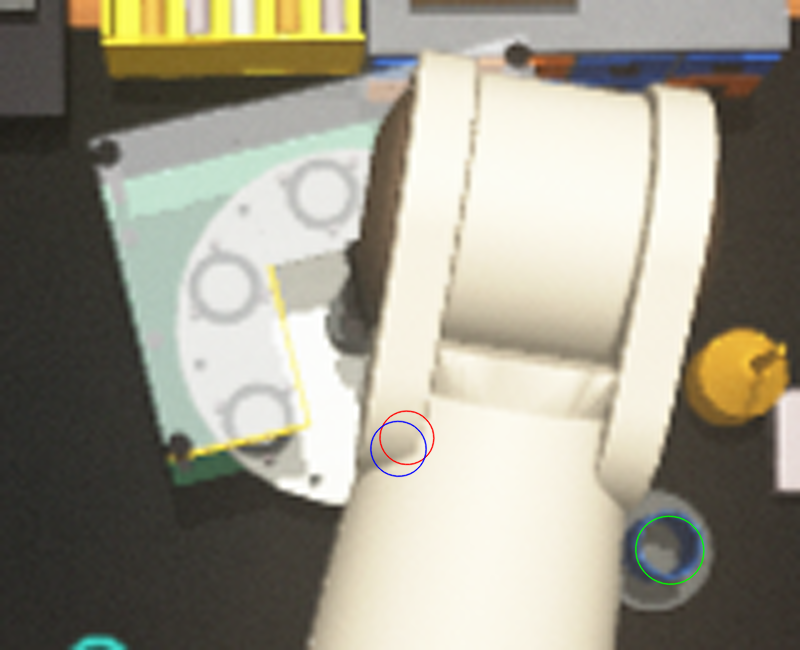

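```bash
python3 -m pendant '[[0.02,0.1,0,0,0.002,0,0.95],[0.032,0.16,0,0,0,0,0.95],[0.034,0.17,0,0,0,0,0.95],[0.034,0.17,0,0,0,0,0.95],[0.024,0.13,0,0,0,0,0.95],[0.01,0.05,0,0,0,0,0.95],[0,0,0,0,0,0,0.95],[0,0,0,0,0,0,0.95],[0,0,0,0,0,0,0.95]]'
python3 - <<'E'
from h import *
plan([.431,-.2755,.24],-30)
E
```

```text
time: 21.15
ee_pos: [0.4303, -0.2755, 0.3091]
tcp_rot: [179.9, 0.8, -29.9]
wrist_force: [1.0, 0.5, -0.9]
opening: 0.0188
t 21.15 pos [ 0.4303 -0.2755  0.3091] rot [179.89   0.84 -29.93] F [ 1.   0.5 -0.9] q6 87.4 open 0.0188
shift(now axes) [ 0.0065 -0.0018  0.2762] turn [0.0006 0.0047 0.0004]
shift(final axes) [ 0.0025 -0.0013  0.2762]
```

```bash
python3 -m pendant '[[0,0,0.06,0,0.0047,0,0.95],[0,0,0.1,0,0,0,0.95],[0,0,0.08,0,0,0,0.95],[0,0,0.03,0,0,0,0.95],[0,0,0,0,0,0,0.95],[0,0,0,0,0,0,0.95]]'
python3 - <<'E'
from h import *
plan([.431,-.2755,.15],-30)
p=bot.get_obs()['ee_pos']; tz=p[2]-.137
a=bot.camera("scene")
cv=[(circ(p,.0175,tz),(0,0,255)),(circ((.431,-.2755),.024,.07),(0,255,0))]
overlay("scene",a,cv,(180,90,280,220),6,"b5")
E
```

```text
time: 21.75
ee_pos: [0.4332, -0.2694, 0.2408]
tcp_rot: [179.9, -0.2, -29.4]
wrist_force: [0.5, -0.2, -0.7]
opening: 0.0188
t 21.75 pos [ 0.4332 -0.2694  0.2408] rot [ 1.7995e+02 -1.7000e-01 -2.9400e+01] F [ 0.5 -0.2 -0.7] q6 87.6 open 0.0188
shift(now axes) [0.0031 0.0254 0.3634] turn [ 0.0003 -0.001   0.0033]
shift(final axes) [0.0045 0.0256 0.3634]
```

View pics/b5.png

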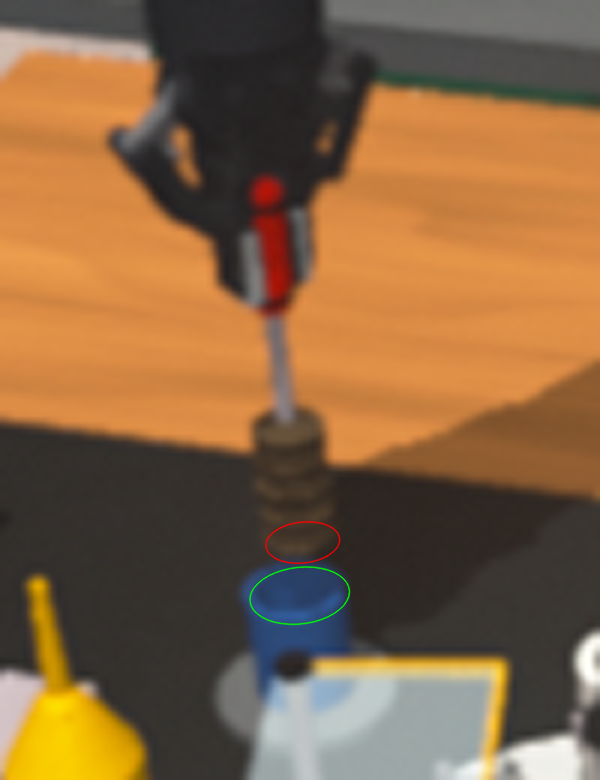

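```bash
python3 -m pendant '[[0.003,0.024,0,0,-0.001,0.003,0.95],[0,0,0,0,0,0,0.95],[0,0,0.06,0,0,0,0.95],[0,0,0.1,0,0,0,0.95],[0,0,0.08,0,0,0,0.95],[0,0,0.02,0,0,0,0.95],[0,0,0,0,0,0,0.95]]'
python3 - <<'E'
from h import *
plan([.431,-.2755,.15],-30)
E
```

```text
time: 22.5
ee_pos: [0.4326, -0.2778, 0.1791]
tcp_rot: [179.9, -0.4, -30.1]
wrist_force: [0.0, -0.3, -0.5]
opening: 0.0189
t 22.5 pos [ 0.4326 -0.2778  0.1791] rot [179.93  -0.42 -30.11] F [ 0.  -0.3 -0.5] q6 87.4 open 0.0189
shift(now axes) [-0.0109 -0.0051  0.1165] turn [ 0.0004 -0.0024 -0.0006]
shift(final axes) [-0.0101 -0.005   0.1166]
```

```bash
python3 -m pendant '[[-0.008,-0.005,0.03,0,-0.0024,0,0.95],[0,0,0.04,0,0,0,0.95],[0,0,0.03,0,0,0,0.95],[0,0,0.015,0,0,0,0.95],[0,0,0.008,0,0,0,0.95],[0,0,0,0,0,0,0.95],[0,0,0,0,0,0,0.95]]'
python3 - <<'E'
from h import *
plan([.431,-.2755,.147],-30)
E
```

```text
time: 23.2
ee_pos: [0.433, -0.2768, 0.1505]
tcp_rot: [179.9, -0.3, -30.1]
wrist_force: [-0.4, -0.8, -0.5]
opening: 0.0188
t 23.2 pos [ 0.433  -0.2768  0.1505] rot [179.91  -0.33 -30.13] F [-0.4 -0.8 -0.5] q6 87.6 open 0.0188
shift(now axes) [-0.0095 -0.0007  0.0139] turn [ 0.0005 -0.0018 -0.0007]
shift(final axes) [-0.0095 -0.0007  0.014 ]
```

```bash
python3 -m pendant '[[-0.004,0,0.01,0,-0.0018,0,0.95],[0,0,0.005,0,0,0,0.95],[0,0,0.004,0,0,0,0.95],[0,0,0.004,0,0,0,0.95],[0,0,0,0,0,0,0.95]]'
python3 - <<'E'
from h import *
plan([.431,-.2755,.147],-30)
E
```

```text
time: 23.7
ee_pos: [0.4331, -0.2771, 0.1503]
tcp_rot: [179.9, -0.4, -30.1]
wrist_force: [0.2, -1.1, -1.6]
opening: 0.0188
t 23.7 pos [ 0.4331 -0.2771  0.1503] rot [179.88  -0.41 -30.13] F [ 0.2 -1.1 -1.6] q6 87.6 open 0.0188
shift(now axes) [-0.0107 -0.0014  0.0131] turn [ 0.0007 -0.0023 -0.0007]
shift(final axes) [-0.0106 -0.0014  0.0131]
```

```bash
python3 -m pendant '[[-0.012,0,0.018,0,-0.003,0,0.95],[0,0,0.012,0,0,0,0.95],[0,0,0.012,0,0,0,0.95],[0,0,0,0,0,0,0.95]]'
python3 - <<'E'
from h import *
plan([.431,-.2755,.147],-30)
E
```

```text
time: 24.1
ee_pos: [0.4342, -0.2781, 0.1509]
tcp_rot: [179.8, -0.9, -30.1]
wrist_force: [0.2, -0.2, -0.6]
opening: 0.0188
t 24.1 pos [ 0.4342 -0.2781  0.1509] rot [179.82  -0.9  -30.13] F [ 0.2 -0.2 -0.6] q6 87.6 open 0.0188
shift(now axes) [-0.0164 -0.0025  0.0151] turn [ 0.001  -0.005  -0.0007]
shift(final axes) [-0.0162 -0.0025  0.0154]
```

Run:
```python
from h import *
o=bot.get_obs(); print(o['q'].round(2),o['qd'].round(2),o['joint_efforts'].round(1))
a=bot.camera("scene");cv2.imwrite("pics/s6.png",a[...,::-1]); crop(0,a,170,80,290,220,5,"b6")
```

```text
[-32.56  -1.54  -5.5   85.12  -0.14  87.57] [ 0.07 -0.65  1.09  0.71 -0.03  0.07] [ -0.  -47.1  48.6   0.   -0.   -0. ]
```

View pics/b6.png

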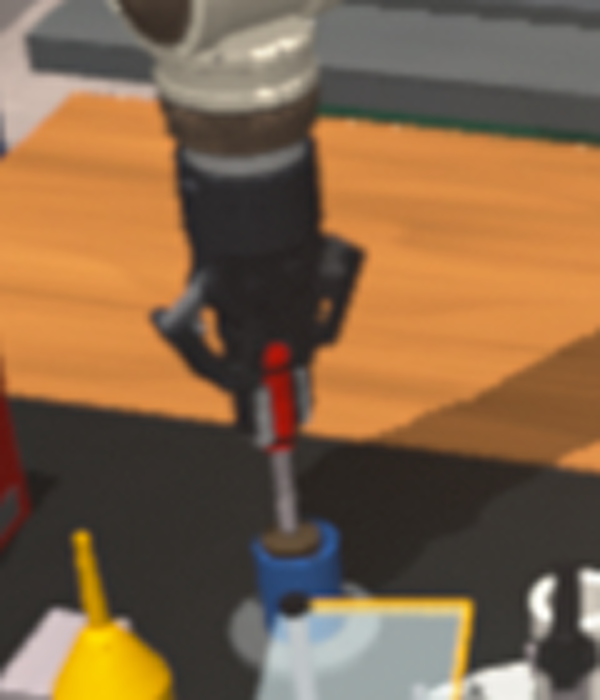

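```bash
python3 -m pendant '[[-0.016,0,0.03,0,-0.005,0,0.95],[0,0,0,0,0,0,0.95],[0,0,0,0,0,0,0.95]]'
python3 - <<'E'
from h import *
plan([.431,-.2755,.147],-30)
E
```

```text
time: 24.45
ee_pos: [0.4352, -0.2791, 0.1512]
tcp_rot: [179.8, -1.0, -30.1]
wrist_force: [0.9, 0.7, -1.6]
opening: 0.019
t 24.45 pos [ 0.4352 -0.2791  0.1512] rot [179.77  -0.98 -30.13] F [ 0.9  0.7 -1.6] q6 87.6 open 0.019
shift(now axes) [-0.022  -0.0039  0.0164] turn [ 0.0013 -0.0055 -0.0008]
shift(final axes) [-0.0217 -0.0039  0.0168]
```

```bash
python3 -m pendant '[[-0.022,-0.004,0.03,0,-0.006,0,0.95]]'; python3 -m pendant '[[-0.022,-0.004,0.03,0,-0.006,0,0.95]]';  python3 - <<'E'
from h import *
plan([.431,-.2755,.147],-30)
o=bot.get_obs(); print(o['q'].round(2),o['qd'].round(2),o['joint_efforts'].round(1))
E
```

```text
time: 24.55
ee_pos: [0.4336, -0.2773, 0.1478]
tcp_rot: [179.7, -0.5, -30.1]
wrist_force: [4.5, -4.0, 72.6]
opening: 0.0189
time: 24.65
ee_pos: [0.4339, -0.2769, 0.1479]
tcp_rot: [179.6, -0.4, -30.2]
wrist_force: [5.3, -5.6, 64.2]
opening: 0.0191
t 24.65 pos [ 0.4339 -0.2769  0.1479] rot [179.65  -0.37 -30.17] F [ 5.3 -5.6 64.2] q6 87.8 open 0.0191
shift(now axes) [-0.0127  0.001   0.0036] turn [ 0.002  -0.002  -0.0009]
shift(final axes) [-0.0127  0.001   0.0036]
[-32.36  -1.12  -5.41  85.33  -0.34  87.81] [ 0.93  1.01  0.76  1.09 -0.87  1.21] [  0.8 -12.2   9.7   3.8   0.7  -0.1]
```

```bash
python3 -m pendant '[[0,0,0,0,0,0,0.95],[0,0,0,0,0,0,0.95]]';  python3 - <<'E'
from h import *
plan([.431,-.2755,.147],-30)
E
```

```text
time: 24.85
ee_pos: [0.4351, -0.2776, 0.1499]
tcp_rot: [179.6, -0.6, -30.2]
wrist_force: [-0.5, 0.4, -1.4]
opening: 0.0188
t 24.85 pos [ 0.4351 -0.2776  0.1499] rot [179.63  -0.62 -30.17] F [-0.5  0.4 -1.4] q6 87.8 open 0.0188
shift(now axes) [-0.0185  0.0009  0.0112] turn [ 0.0021 -0.0034 -0.0009]
shift(final axes) [-0.0184  0.0009  0.0114]
```

```bash
python3 -m pendant '[[0,0,0,0,0,0,0.5],[0,0,0,0,0,0,0.4],[0,0,0,0,0,0,0.3],[0,0,0,0,0,0,0.2],[0,0,0,0,0,0,0.2],[0,0,0,0,0,0,0.2]]';  python3 - <<'E'
from h import *
plan([.431,-.2755,.147],-30)
a=bot.camera("scene"); crop(0,a,170,80,290,220,5,"b7")
E
```

```text
time: 25.45
ee_pos: [0.4327, -0.276, 0.1444]
tcp_rot: [179.7, 0.0, -30.2]
wrist_force: [-0.6, 0.5, 0.3]
opening: 0.0686
t 25.45 pos [ 0.4327 -0.276   0.1444] rot [ 1.7965e+02  1.0000e-02 -3.0160e+01] F [-0.6  0.5  0.3] q6 87.8 open 0.0686
shift(now axes) [-0.0071  0.0017 -0.0105] turn [ 0.0019  0.     -0.0009]
shift(final axes) [-0.0071  0.0016 -0.0105]
```

View pics/b7.png

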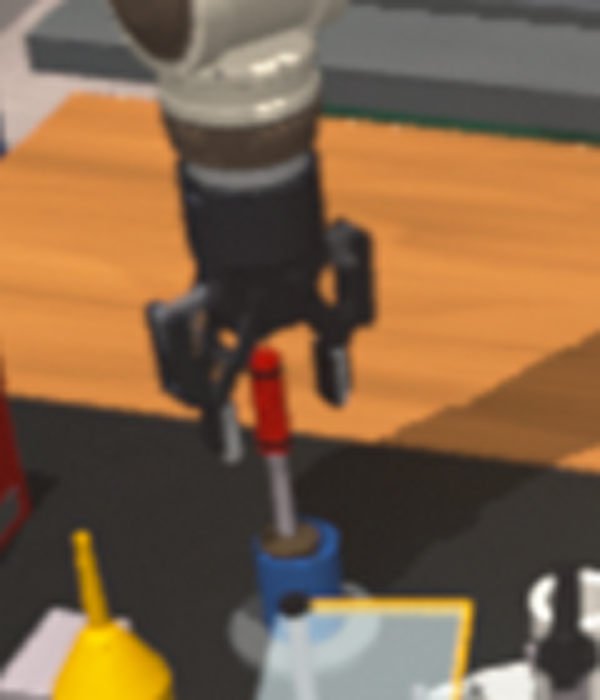

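```bash
python3 -m pendant '[[0,0,-0.06,0.002,0,0,0.2],[0,0,-0.15,0,0,0,0.2],[0,0,-0.18,0,0,0,0.2],[0,0,-0.15,0,0,0,0.2],[0,0,-0.05,0,0,0,0.2],[0,0,0,0,0,0,0.2]]';  python3 - <<'E'
from h import *
plan([.5975,-.0622,.25],-77.6)
a=bot.camera("scene");b=bot.camera("top")
ax=np.array([.5975,-.0622]);t=np.radians(12.3);u=np.array([np.cos(t),np.sin(t)]);v=np.array([-u[1],u[0]])
cv=[]
for z in (.189,.155):
    c=[ax+i*u*.032+j*v*.007 for i,j in((1,1),(1,-1),(-1,-1),(-1,1),(1,1))]
    cv.append((np.c_[np.array(c),np.full(5,z)],(0,0,255) if z>.17 else (255,0,255)))
overlay("scene",a,cv,(240,150,340,250),7,"h1"); overlay("top",b,cv,(290,130,390,220),7,"h1t")
E
```

```text
time: 26.1
ee_pos: [0.4315, -0.2754, 0.3022]
tcp_rot: [-179.9, -0.1, -30.2]
wrist_force: [0.3, -0.7, -0.9]
opening: 0.0684
t 26.1 pos [ 0.4315 -0.2754  0.3022] rot [-1.7988e+02 -1.0000e-01 -3.0170e+01] F [ 0.3 -0.7 -0.9] q6 87.6 open 0.0684
shift(now axes) [ 0.145  -1.0704  0.2113] turn [-0.0008 -0.0003  0.2635]
shift(final axes) [-0.6903 -0.8314  0.2089]
```

View pics/h1.png

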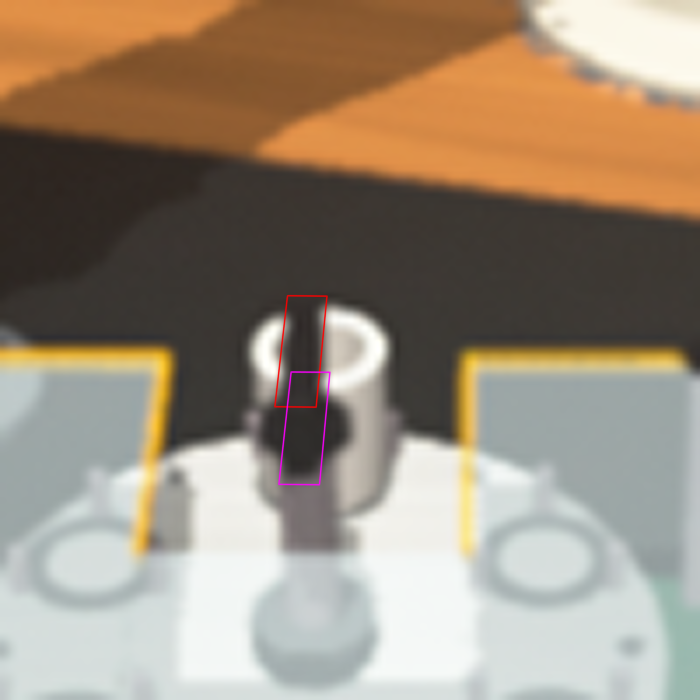

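View pics/h1t.png

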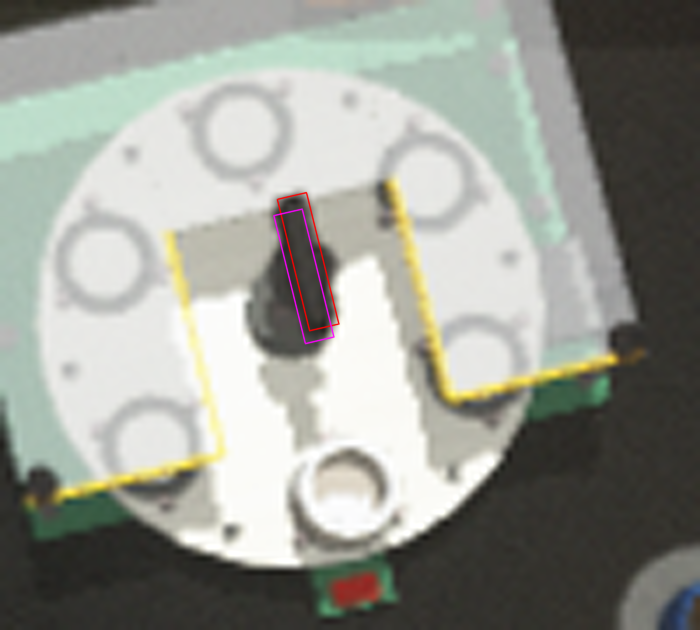

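```bash
python3 -m pendant '[[0.015,-0.1,0,0,0,0,0.2],[0.025,-0.18,0,0,0,0,0.2],[0.026,-0.19,0,0,0,0,0.2],[0.026,-0.19,0,0,0,0,0.2],[0.024,-0.17,0,0,0,0,0.2],[0.02,-0.14,0,0,0,0,0.2],[0,-0.04,0,0,0,0.02,0.3],[0,0,0,0,0,0.044,0.4],[0,0,0,0,0,0.046,0.4],[0,0,0,0,0,0.046,0.4],[0,0,0,0,0,0.046,0.4],[0,0,0,0,0,0.044,0.4]]'; python3 -c "
from h import *
plan([.5975,-.0618,.25],-77.7)"
```

```text
time: 27.4
ee_pos: [0.5894, -0.0638, 0.2806]
tcp_rot: [178.6, 0.8, -76.1]
wrist_force: [-0.5, -0.6, -0.6]
opening: 0.0514
t 27.4 pos [ 0.5894 -0.0638  0.2806] rot [178.61   0.8  -76.06] F [-0.5 -0.6 -0.6] q6 159.7 open 0.0514
shift(now axes) [ 0.0018 -0.0365  0.1215] turn [0.0078 0.0044 0.0091]
shift(final axes) [-0.0008 -0.0335  0.1223]
```

```bash
python3 -m pendant '[[0,-0.034,0,0.008,0.004,0.009,0.4],[0,0,0,0,0,0,0.4],[0,0,0.06,0,0,0,0.4],[0,0,0.06,0,0,0,0.4],[0,0,0,0,0,0,0.4],[0,0,0,0,0,0,0.4]]'
python3 - <<'E'
from h import *
plan([.5975,-.0618,.158],-77.7)
a=bot.camera("scene"); crop(0,a,220,70,350,220,5,"h2")
E
```

```text
time: 28.0
ee_pos: [0.5945, -0.0615, 0.2433]
tcp_rot: [179.4, 0.3, -77.7]
wrist_force: [-0.5, -0.9, 1.2]
opening: 0.0514
t 28.0 pos [ 0.5945 -0.0615  0.2433] rot [179.4    0.3  -77.74] F [-0.5 -0.9  1.2] q6 161.8 open 0.0514
shift(now axes) [ 0.0053 -0.0149  0.3412] turn [ 0.0033  0.0017 -0.0002]
shift(final axes) [ 0.0035 -0.0113  0.3414]
```

View pics/h2.png

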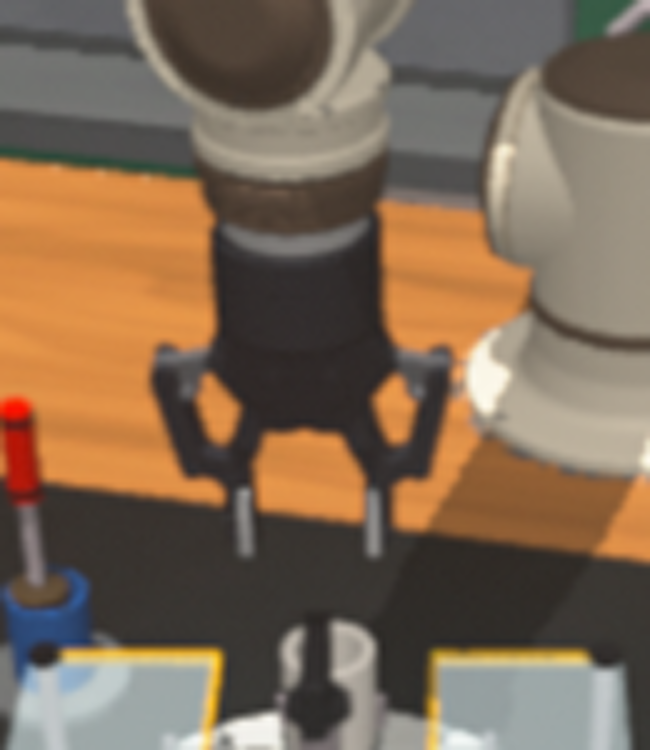

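Fingers straddle the bar in line. Descend and grip.

```bash
python3 -m pendant '[[0.003,-0.011,0.05,0.003,0.001,0,0.4],[0,0,0.1,0,0,0,0.4],[0,0,0.1,0,0,0,0.4],[0,0,0.06,0,0,0,0.4],[0,0,0.01,0,0,0,0.4],[0,0,0,0,0,0,0.4]]'; python3 -c "
from h import *
plan([.5975,-.0618,.158],-77.7)"
```

```text
time: 28.65
ee_pos: [0.5986, -0.0619, 0.1654]
tcp_rot: [-179.8, 0.0, -77.6]
wrist_force: [-0.2, -0.0, 0.0]
opening: 0.0512
t 28.65 pos [ 0.5986 -0.0619  0.1654] rot [-1.7979e+02  5.0000e-02 -7.7630e+01] F [-0.2 -0.   0. ] q6 161.7 open 0.0512
shift(now axes) [-0.0014  0.0042  0.0296] turn [-0.0012  0.0003  0.0004]
shift(final axes) [-0.0014  0.0041  0.0296]
```

```bash
python3 -m pendant '[[0,0.004,0.02,-0.001,0,0,0.4],[0,0,0,0,0,0,0.6],[0,0,0,0,0,0,0.98],[0,0,0,0,0,0,0.98],[0,0,0,0,0,0,0.98],[0,0,0,0,0,0,0.98],[0,0,0,0,0,0,0.98]]' 60; python3 -c "
from h import *
plan([.5975,-.0618,.158],-77.7)"
```

```text
time: 29.35
ee_pos: [0.5984, -0.0613, 0.1634]
tcp_rot: [-179.8, 0.1, -77.5]
wrist_force: [0.2, 1.6, -2.0]
opening: 0.0127
t 29.35 pos [ 0.5984 -0.0613  0.1634] rot [-1.7981e+02  9.0000e-02 -7.7550e+01] F [ 0.2  1.6 -2. ] q6 161.6 open 0.0127
shift(now axes) [0.0013 0.0042 0.0214] turn [-0.001   0.0005  0.0009]
shift(final axes) [0.0013 0.0041 0.0214]
```

```bash
python3 -m pendant '[[0,0,0,0,0,-0.03,0.98],[0,0,0,0,0,-0.045,0.98],[0,0,0,0,0,-0.045,0.98]]' 60; python3 -c "
from h import *
plan([.5978,-.0615,.163],-17.6)"
```

```text
time: 29.65
ee_pos: [0.5983, -0.0609, 0.1634]
tcp_rot: [-179.8, 0.1, -55.5]
wrist_force: [-0.9, 2.1, -2.0]
opening: 0.0132
t 29.65 pos [ 0.5983 -0.0609  0.1634] rot [-1.7977e+02  9.0000e-02 -5.5510e+01] F [-0.9  2.1 -2. ] q6 139.6 open 0.0132
shift(now axes) [0.001  0.003  0.0014] turn [-0.0014  0.     -0.2106]
shift(final axes) [-0.001   0.003   0.0014]
```

```bash
python3 -m pendant '[[0,0,0,0,0,-0.045,0.98],[0,0,0,0,0,-0.045,0.98],[0,0,0,0,0,-0.045,0.98],[0,0,0,0,0,-0.045,0.98],[0,0,0,0,0,-0.025,0.98],[0,0,0,0,0,-0.01,0.98],[0,0,0,0,0,0,0.98]]' 60; python3 -c "
from h import *
plan([.5978,-.0615,.163],-17.6)"
```

```text
time: 30.35
ee_pos: [0.5976, -0.0603, 0.1634]
tcp_rot: [-179.7, 0.0, -15.0]
wrist_force: [-0.3, 0.8, -2.7]
opening: 0.013
t 30.35 pos [ 0.5976 -0.0603  0.1634] rot [-1.7968e+02  2.0000e-02 -1.5020e+01] F [-0.3  0.8 -2.7] q6 99.1 open 0.013
shift(now axes) [0.0019 0.0044 0.0014] turn [-0.0018  0.0001  0.0143]
shift(final axes) [0.0021 0.0043 0.0014]
```

Within 3° of the detent, so I release and lift straight up.

```bash
python3 -m pendant '[[0,0,0,0,0,0.012,0.98],[0,0,0,0,0,0,0.5],[0,0,0,0,0,0,0.4],[0,0,0,0,0,0,0.4],[0,0,0,0,0,0,0.4],[0,0,-0.06,0,0,0,0.4],[0,0,-0.15,0,0,0,0.4],[0,0,-0.18,0,0,0,0.4],[0,0,-0.1,0,0,0,0.3],[0,0,0,0,0,0,0.2]]'; python3 -m pendant '[[-0.15,0.09,0,0,0,0,0.1],[-0.15,0.09,0,0,0,0,0.1],[-0.15,0.09,0,0,0,0,0.1],[-0.13,-0.1,0,0,0,0,0.1],[0,-0.16,0,0,0,0,0.1],[0,-0.16,0,0,0,0,0.1],[0,-0.16,0,0,0,0,0.1],[0,0,0,0,0,0,0.1]]'
python3 - <<'E'
from h import *
a=bot.camera("scene");b=bot.camera("top")
c=cups(b,a)
for k,v in c.items():
    if k[1]=="brass":
        for i in v: print(k,i)
plan([.4525,.3627,.2],-30)
cv2.imwrite("pics/s8.png",a[...,::-1]);cv2.imwrite("pics/t8.png",b[...,::-1])
E
```

```text
time: 31.35
ee_pos: [0.5967, -0.0612, 0.2903]
tcp_rot: [-179.7, 0.0, -17.3]
wrist_force: [0.5, -0.1, 0.4]
opening: 0.068
time: 32.15
ee_pos: [0.4768, 0.0573, 0.2826]
tcp_rot: [-179.7, 0.4, -17.6]
wrist_force: [0.2, -1.3, -0.8]
opening: 0.0771
('top', 'brass') ((269.2, 329.4), (7.7, 28.3), array([0.0618, 0.1628, 0.068 ]))
('top', 'brass') ((212.1, 216.0), (13.7, 14.2), array([0.4533, 0.3628, 0.068 ]))
('top', 'brass') ((407.7, 184.2), (16.7, 18.3), array([ 0.5557, -0.3336,  0.068 ]))
('top', 'brass') ((210.3, 114.6), (11.1, 11.3), array([0.8237, 0.3739, 0.068 ]))
('scene', 'brass') ((457.2, 335.0), (20.3, 26.9), array([0.8115, 0.3706, 0.068 ]))
('scene', 'brass') ((298.4, 196.7), (17.0, 23.7), array([ 0.4204, -0.0698,  0.068 ]))
('scene', 'brass') ((265.2, 198.2), (18.7, 21.1), array([ 0.4489, -0.1607,  0.068 ]))
t 32.25 pos [0.4762 0.0547 0.283 ] rot [-179.78    0.35  -17.66] F [ 0.3 -0.2  0.3] q6 114.0 open 0.077
shift(now axes) [-0.4619 -1.1439  0.3392] turn [-0.001   0.0021  0.0685]
shift(final axes) [-0.6979 -1.0196  0.3321]
```

View pics/s8.png

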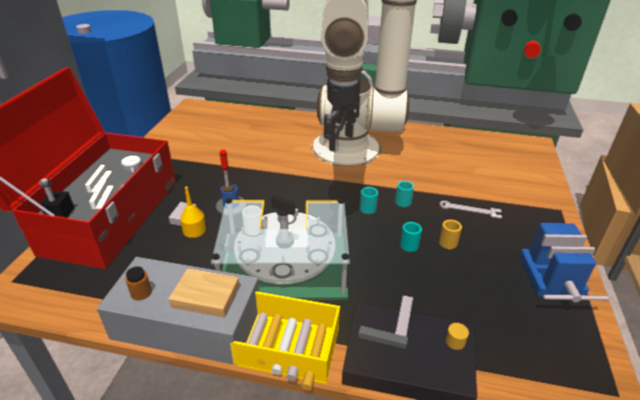

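View pics/t8.png

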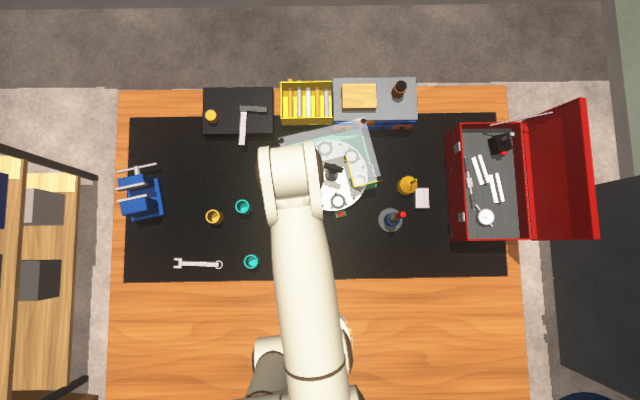

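```bash
python3 -m pendant '[[-0.06,-0.13,0,0,0,0.035,0.1],[-0.1,-0.17,0,0,0,0.033,0.1],[-0.12,-0.16,0.03,0,0,0,0.1],[-0.12,-0.16,0.06,0,0,0,0.1],[-0.12,-0.16,0.06,0,0,0,0.1],[-0.09,-0.14,0.05,0,0,0,0.1],[-0.05,-0.05,0.03,0,0,0,0.1],[0,0,0,0,0,0,0.1],[0,0,0,0,0,0,0.1]]'
python3 - <<'E'
from h import *
plan([.4525,.3627,.15],-30)
E
```

```text
time: 33.15
ee_pos: [0.4451, 0.3431, 0.2233]
tcp_rot: [180.0, 0.3, -31.1]
wrist_force: [-0.1, -0.8, 0.9]
opening: 0.0766
t 33.15 pos [0.4451 0.3431 0.2233] rot [179.95   0.27 -31.13] F [-0.1 -0.8  0.9] q6 158.6 open 0.0766
shift(now axes) [-0.0139 -0.0827  0.2931] turn [ 0.0002  0.0015 -0.0063]
shift(final axes) [-0.0136 -0.0827  0.2931]
```

```bash
python3 -m pendant '[[-0.012,-0.078,0.04,0,0.001,-0.005,0.1],[0,0,0.1,0,0,0,0.1],[0,0,0.12,0,0,0,0.1],[0,0,0.03,0,0,0,0.1],[0,0,0,0,0,0,0.1],[0,0,0,0,0,0,0.1]]'
python3 - <<'E'
from h import *
plan([.4525,.3627,.038],-30)
b=bot.camera("top")
for i in cups(b).get(("top","brass"),[]): print(i)
a=bot.camera("scene"); crop(0,a,380,120,520,280,5,"p1")
E
```

```text
time: 33.75
ee_pos: [0.4576, 0.354, 0.1544]
tcp_rot: [-179.7, -0.1, -30.8]
wrist_force: [-0.5, 0.1, -0.1]
opening: 0.0767
t 33.75 pos [0.4576 0.354  0.1544] rot [-1.7973e+02 -1.3000e-01 -3.0770e+01] F [-0.5  0.1 -0.1] q6 158.5 open 0.0767
shift(now axes) [-0.0364 -0.0175  0.4654] turn [-0.0015 -0.0007 -0.0043]
shift(final axes) [-0.0351 -0.0201  0.4654]
((348.3, 327.6), (12.5, 13.6), array([ 0.0627, -0.1074,  0.068 ]))
((212.4, 216.0), (12.5, 13.4), array([0.4534, 0.3617, 0.068 ]))
((407.8, 184.1), (16.6, 18.0), array([ 0.5559, -0.334 ,  0.068 ]))
((210.2, 114.6), (10.9, 11.0), array([0.8236, 0.3745, 0.068 ]))
```

View pics/p1.png

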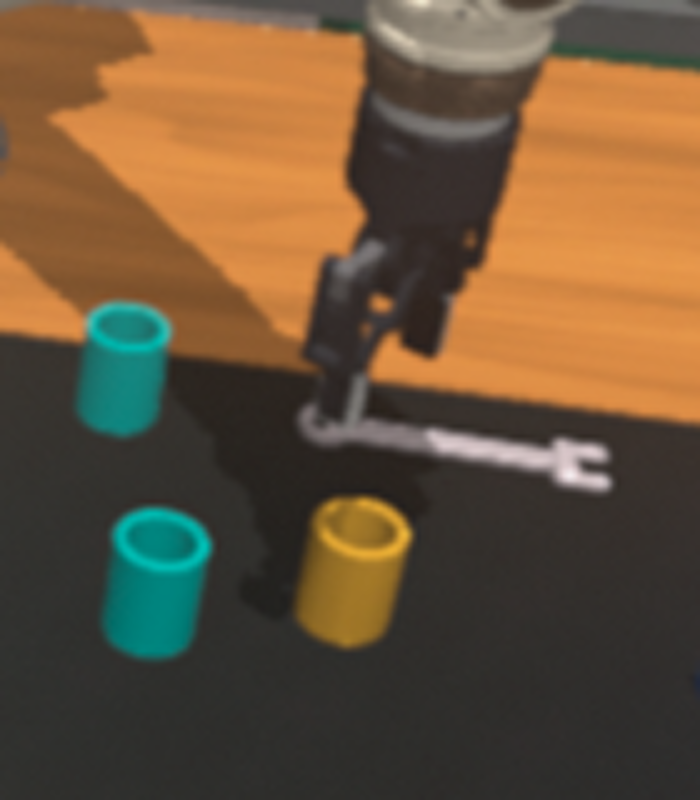

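```bash
python3 -m pendant '[[-0.034,-0.019,0,-0.001,0,-0.004,0.1],[0,0,0,0,0,0,0.1],[0,0,0.08,0,0,0,0.1],[0,0,0.1,0,0,0,0.1],[0,0,0.04,0,0,0,0.1],[0,0,0,0,0,0,0.1]]'; python3 -c "
from h import *
plan([.4525,.3627,.038],-30)"
```

```text
time: 34.45
ee_pos: [0.4538, 0.3664, 0.1033]
tcp_rot: [-179.5, -0.3, -29.8]
wrist_force: [0.8, -0.5, -0.1]
opening: 0.0773
t 34.45 pos [0.4538 0.3664 0.1033] rot [-179.47   -0.31  -29.83] F [ 0.8 -0.5 -0.1] q6 158.8 open 0.0773
shift(now axes) [0.0014 0.0178 0.2611] turn [-0.0029 -0.0017  0.001 ]
shift(final axes) [0.0028 0.0154 0.2612]
```

```bash
python3 -m pendant '[[0.002,0.014,0.04,-0.003,-0.0017,0,0.1],[0,0,0.08,0,0,0,0.1],[0,0,0.09,0,0,0,0.1],[0,0,0.04,0,0,0,0.1],[0,0,0,0,0,0,0.1],[0,0,0,0,0,0,0.1]]'; python3 -c "
from h import *
plan([.4525,.3627,.038],-30)"
```

```text
time: 35.05
ee_pos: [0.454, 0.3641, 0.0429]
tcp_rot: [-179.8, -0.1, -29.8]
wrist_force: [-0.1, 0.4, 0.2]
opening: 0.0768
t 35.05 pos [0.454  0.3641 0.0429] rot [-1.7983e+02 -6.0000e-02 -2.9790e+01] F [-0.1  0.4  0.2] q6 158.5 open 0.0768
shift(now axes) [-0.0026  0.0079  0.0195] turn [-0.0009 -0.0003  0.0011]
shift(final axes) [-0.0026  0.0079  0.0195]
```

```bash
python3 -m pendant '[[-0.002,0.006,0.022,-0.001,0,0,0.1],[0,0,0,0,0,0,0.1],[0,0,0,0,0,0,0.8],[0,0,0,0,0,0,0.8],[0,0,0,0,0,0,0.8],[0,0,0,0,0,0,0.8],[0,0,0,0,0,0,0.8],[0,0,0,0,0,0,0.8]]' 60; python3 -c "
from h import *
plan([.4525,.3627,.2],-30)"
```

```text
time: 35.85
ee_pos: [0.4539, 0.3641, 0.0403]
tcp_rot: [-179.8, -0.1, -29.8]
wrist_force: [-0.5, 0.0, -0.6]
opening: 0.0475
t 35.85 pos [0.4539 0.3641 0.0403] rot [-1.798e+02 -1.300e-01 -2.978e+01] F [-0.5  0.  -0.6] q6 158.5 open 0.0475
shift(now axes) [-0.0008  0.0052 -0.6389] turn [-0.0011 -0.0007  0.0012]
shift(final axes) [-0.0022  0.0075 -0.6389]
```

```bash
python3 -m pendant '[[0,0,-0.1,0,0,0,0.8],[0,0,-0.18,0,0,0,0.8],[0,0,-0.18,0,0,0,0.8],[0,0,-0.15,0,0,0,0.8],[0,0,-0.04,0,0,0,0.8],[0,0,0,0,0,0,0.8]]'
python3 - <<'E'
from h import *
plan([.4995,-.084,.19],-30)
b=bot.camera("top"); a=bot.camera("scene")
cv2.imwrite("pics/s9.png",a[...,::-1])
p=bot.get_obs()['ee_pos']
overlay("scene",a,[(circ(p,.025,p[2]-.0373+.065),(0,0,255))],(380,100,500,260),5,"p2")
E
```

```text
time: 36.45
ee_pos: [0.451, 0.3617, 0.2006]
tcp_rot: [179.5, 0.1, -29.8]
wrist_force: [0.5, -0.4, -5.9]
opening: 0.0476
t 36.45 pos [0.451  0.3617 0.2006] rot [ 1.7948e+02  1.5000e-01 -2.9790e+01] F [ 0.5 -0.4 -5.9] q6 158.6 open 0.0476
shift(now axes) [1.0545 1.4502 0.0529] turn [0.0029 0.0008 0.0011]
shift(final axes) [1.0596 1.4468 0.0426]
```

View pics/p2.png

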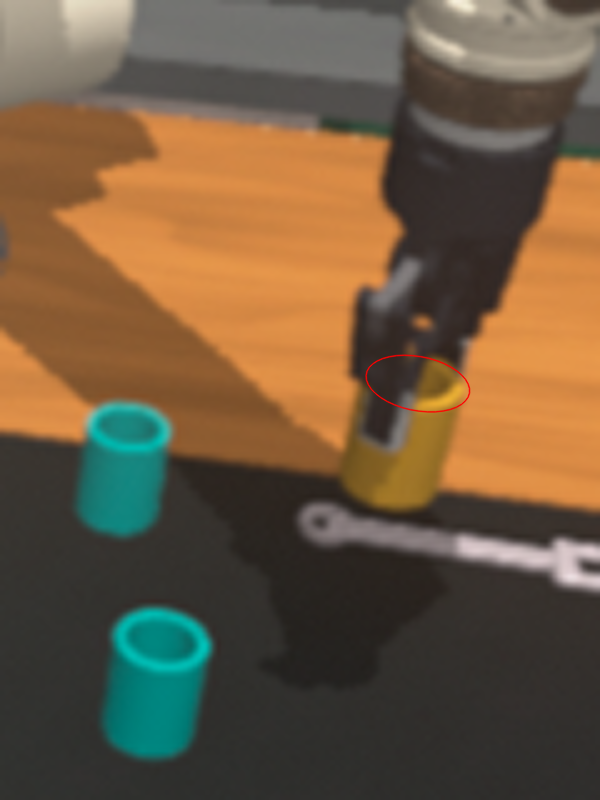

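```bash
python3 -m pendant '[[0.06,0.08,0,0.003,0,0,0.8],[0.1,0.14,0,0,0,0,0.8],[0.11,0.15,0,0,0,0,0.8],[0.11,0.15,0,0,0,0,0.8],[0.11,0.15,0,0,0,0,0.8],[0.11,0.15,0,0,0,0,0.8],[0.11,0.15,0,0,0,0,0.8],[0.11,0.15,0,0,0,0,0.8],[0.1,0.14,0,0,0,0,0.8],[0.07,0.1,0,0,0,0,0.8],[0,0,0,0,0,0,0.8],[0,0,0,0,0,0,0.8]]'; python3 -c "
from h import *
plan([.5000,-.083,.13],-30)"
```

```text
time: 37.75
ee_pos: [0.4871, -0.0737, 0.1659]
tcp_rot: [178.3, 2.0, -29.7]
wrist_force: [-0.6, -0.0, -5.3]
opening: 0.0475
t 37.75 pos [ 0.4871 -0.0737  0.1659] rot [178.33   2.02 -29.67] F [-0.6 -0.  -5.3] q6 111.5 open 0.0475
shift(now axes) [0.0684 0.0027 0.1413] turn [0.0093 0.0112 0.002 ]
shift(final axes) [0.0634 0.0065 0.1435]
```

```bash
python3 -m pendant '[[0.04,0.005,-0.02,0.009,0.011,0.002,0.8],[0.02,0,0,0,0,0,0.8],[0,0,0.03,0,0,0,0.8],[0,0,0.05,0,0,0,0.8],[0,0,0.02,0,0,0,0.8],[0,0,0,0,0,0,0.8]]'; python3 -c "
from h import *
plan([.5000,-.083,.13],-30)"
```

```text
time: 38.35
ee_pos: [0.497, -0.0784, 0.1366]
tcp_rot: [179.7, 0.7, -29.8]
wrist_force: [-0.0, -0.1, -5.5]
opening: 0.0475
t 38.35 pos [ 0.497  -0.0784  0.1366] rot [179.73   0.67 -29.76] F [-0.  -0.1 -5.5] q6 110.8 open 0.0475
shift(now axes) [0.0197 0.0099 0.0262] turn [0.0015 0.0037 0.0014]
shift(final axes) [0.0195 0.0099 0.0264]
```

```bash
python3 -m pendant '[[0.02,0.01,0,0.002,0.004,0.001,0.8],[0,0,0,0,0,0,0.8],[0,0,0.02,0,0,0,0.8],[0,0,0,0,0,0,0.8],[0,0,0,0,0,0,0.8]]'
python3 - <<'E'
from h import *
plan([.5000,-.083,.115],-30)
p=bot.get_obs()['ee_pos']
a=bot.camera("scene")
cu=[(circ(p,.025,p[2]-.0373+.065),(0,0,255)),(circ((.5,-.084),.025,.048),(255,0,0))]
overlay("scene",a,cu,(210,130,340,260),6,"p3")
E
```

```text
time: 38.85
ee_pos: [0.5004, -0.0832, 0.1314]
tcp_rot: [-179.9, -0.1, -29.9]
wrist_force: [-0.8, -0.2, -5.6]
opening: 0.0475
t 38.85 pos [ 0.5004 -0.0832  0.1314] rot [-1.7989e+02 -1.2000e-01 -2.9920e+01] F [-0.8 -0.2 -5.6] q6 110.4 open 0.0475
shift(now axes) [-0.0019  0.0003  0.0657] turn [-0.0006 -0.0007  0.0004]
shift(final axes) [-0.0018  0.0002  0.0657]
```

View pics/p3.png

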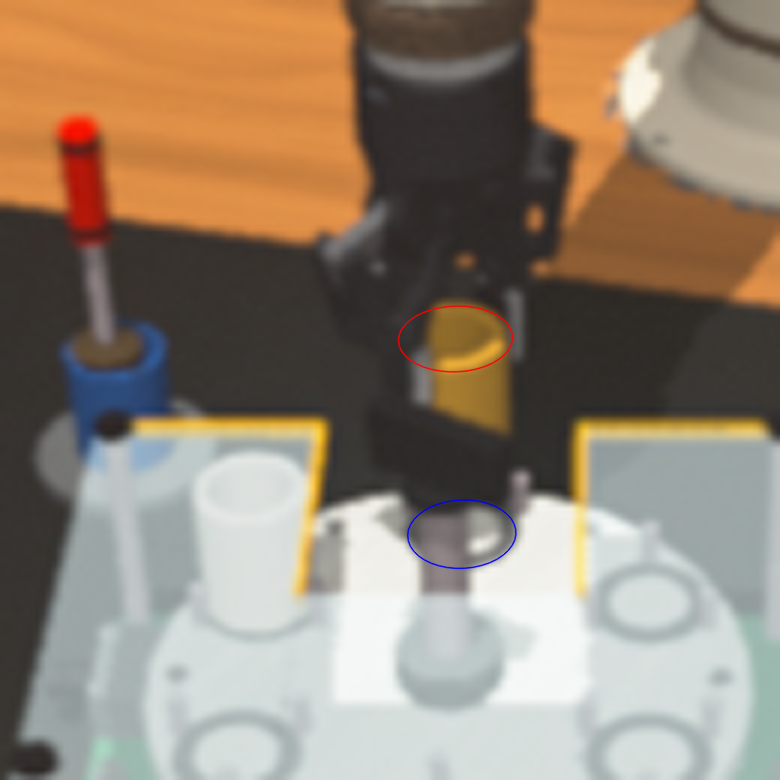

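```bash
python3 -m pendant '[[0,0,0.03,0,0,0,0.8],[0,0,0.04,0,0,0,0.8],[0.0,0.0,0.04,0,0,0,0.8],[0,0,0.03,0,0,0,0.8],[0,0,0.015,0,0,0,0.8],[0,0,0,0,0,0,0.8]]'; python3 -c "
from h import *
plan([.5005,-.084,.0853],-30)"
```

```text
time: 39.5
ee_pos: [0.4999, -0.083, 0.0882]
tcp_rot: [-179.9, -0.0, -29.9]
wrist_force: [-0.6, -0.4, -3.6]
opening: 0.0477
t 39.5 pos [ 0.4999 -0.083   0.0882] rot [-1.7992e+02 -3.0000e-02 -2.9920e+01] F [-0.6 -0.4 -3.6] q6 110.5 open 0.0477
shift(now axes) [0.0041 0.0023 0.0114] turn [-0.0005 -0.0002  0.0004]
shift(final axes) [0.0041 0.0023 0.0114]
```

```bash
python3 -m pendant '[[0,0,0.012,0,0,0,0.8],[0,0,0,0,0,0,0.8]]'; python3 -c "
from h import *
plan([.5005,-.084,.0853],-30)"
```

```text
time: 39.7
ee_pos: [0.5003, -0.0831, 0.0856]
tcp_rot: [-179.9, -0.1, -29.9]
wrist_force: [0.3, -0.4, -5.2]
opening: 0.0475
t 39.7 pos [ 0.5003 -0.0831  0.0856] rot [-1.799e+02 -1.000e-01 -2.992e+01] F [ 0.3 -0.4 -5.2] q6 110.5 open 0.0475
shift(now axes) [0.0024 0.0028 0.0013] turn [-0.0006 -0.0005  0.0004]
shift(final axes) [0.0024 0.0028 0.0013]
```

```bash
python3 -m pendant '[[0,0,0.008,0,0,0,0.8],[0,0,0,0,0,0,0.5],[0,0,0,0,0,0,0.2],[0,0,0,0,0,0,0.2],[0,0,0,0,0,0,0.2],[0,0,0,0,0,0,0.2]]' 40; python3 -m pendant '[[0,0,-0.06,0,0,0,0.2],[0,0,-0.15,0,0,0,0.2],[0,0,-0.18,0,0,0,0.2],[0,0,-0.18,0,0,0,0.2],[0,0,-0.15,0,0,0,0.2],[0,0,-0.05,0,0,0,0.2]]'
python3 - <<'E'
from h import *
plan([.432,-.2815,.29],-30)
a=bot.camera("scene")
cu=[(circ((.5,-.084),.025,.113),(0,0,255)),(circ((.432,-.2815),.01,.2),(255,255,0))]
overlay("scene",a,cu,(210,130,340,260),6,"p4")
print(ray("scene",(210+78/6,130+130/6),.2))
E
```

```text
time: 40.3
ee_pos: [0.5024, -0.0836, 0.0876]
tcp_rot: [-179.8, -0.5, -29.9]
wrist_force: [0.6, -0.2, -0.0]
opening: 0.0683
time: 40.9
ee_pos: [0.4983, -0.083, 0.2901]
tcp_rot: [-179.8, -0.4, -29.9]
wrist_force: [-0.0, -0.2, -0.0]
opening: 0.0682
t 40.9 pos [ 0.4983 -0.083   0.2901] rot [-179.82   -0.36  -29.92] F [-0.  -0.2 -0. ] q6 110.4 open 0.0682
shift(now axes) [ 0.1661  0.8205 -0.0012] turn [-0.001  -0.002   0.0004]
shift(final axes) [1.672e-01 8.202e-01 4.000e-04]
[ 0.43780313 -0.27752296  0.2       ]
```

View pics/p4.png

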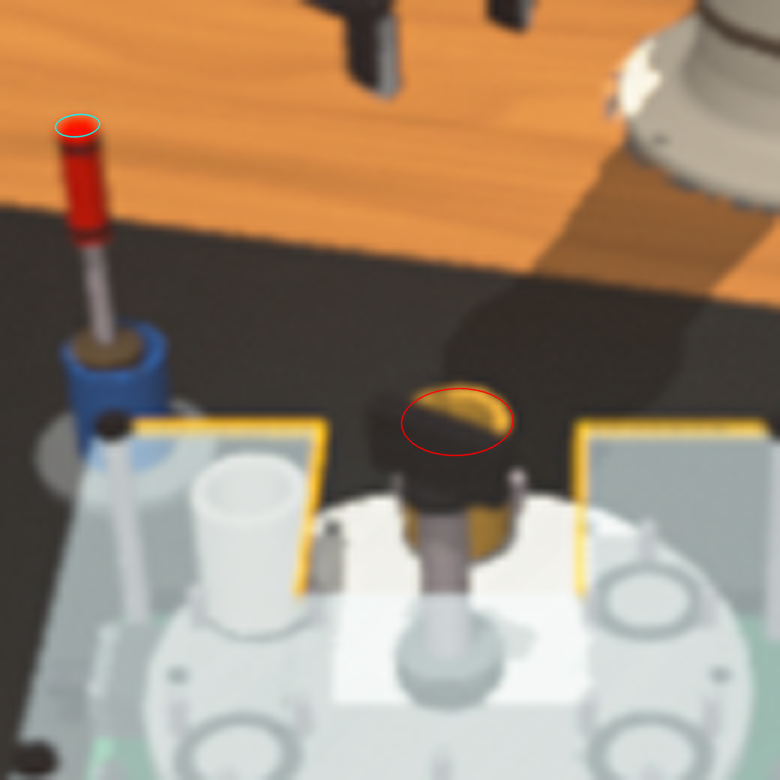

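```bash
python3 -m pendant '[[0.03,0.1,0,-0.001,-0.002,0,0.2],[0.034,0.17,0,0,0,0,0.2],[0.034,0.17,0,0,0,0,0.2],[0.034,0.17,0,0,0,0,0.2],[0.024,0.13,0,0,0,0,0.2],[0.01,0.05,0,0,0,0,0.2],[0,0,0,0,0,0,0.2],[0,0,0,0,0,0,0.2]]'
python3 - <<'E'
from h import *
plan([.434,-.280,.24],-30)
E
```

```text
time: 41.75
ee_pos: [0.4341, -0.2801, 0.2956]
tcp_rot: [-179.9, -0.3, -29.8]
wrist_force: [0.3, -0.4, -0.7]
opening: 0.0686
t 41.75 pos [ 0.4341 -0.2801  0.2956] rot [-179.87   -0.34  -29.76] F [ 0.3 -0.4 -0.7] q6 86.8 open 0.0686
shift(now axes) [-0.0018  0.0004  0.2225] turn [-0.0007 -0.0019  0.0014]
shift(final axes) [-5.000e-04 -1.000e-04  2.225e-01]
```

```bash
python3 -m pendant '[[0,0,0.05,0,-0.002,0,0.2],[0,0,0.1,0,0,0,0.2],[0,0,0.07,0,0,0,0.2],[0,0,0,0,0,0,0.2],[0,0,0,0,0,0,0.2]]'
python3 - <<'E'
from h import *
plan([.434,-.280,.155],-30)
b=bot.camera("top"); cv2.imwrite("pics/t10.png",b[...,::-1])
crop(0,b,340,180,440,250,6,"b10")
E
```

```text
time: 42.25
ee_pos: [0.4364, -0.2745, 0.237]
tcp_rot: [-179.8, 0.1, -29.3]
wrist_force: [-0.6, 0.3, 0.2]
opening: 0.0682
t 42.25 pos [ 0.4364 -0.2745  0.237 ] rot [-1.7981e+02  1.1000e-01 -2.9340e+01] F [-0.6  0.3  0.2] q6 87.1 open 0.0682
shift(now axes) [0.003  0.0248 0.3279] turn [-0.001   0.0006  0.0037]
shift(final axes) [0.0027 0.0237 0.328 ]
```

View pics/b10.png

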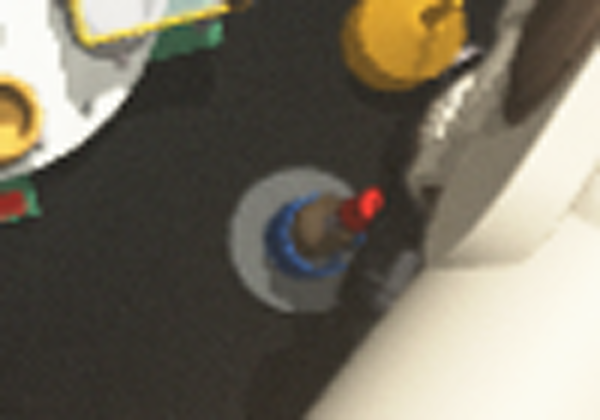

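Run:
```python
from h import *
b=cv2.imread("pics/t10.png")
hsv=cv2.cvtColor(b,cv2.COLOR_BGR2HSV)
def red(im,box,v):
    h=cv2.cvtColor(im,cv2.COLOR_BGR2HSV).astype(int); x0,y0,x1,y1=box
    m=((h[...,0]<8)|(h[...,0]>172))&(h[...,1]>150)&(h[...,2]>v)
    y,x=np.nonzero(m[y0:y1,x0:x1]); return x.mean()+x0,y.mean()+y0,len(x),x.min()+x0,x.max()+x0,y.min()+y0,y.max()+y0
for f in ("t10","top0"):
    im=cv2.imread(f"pics/{f}.png"); r=red(im,(380,190,425,240),200); print(r,ray("top",r[:2],.2))
a=bot.camera("scene")[...,::-1]; 
for im in (a,cv2.imread("pics/scene0.png")):
    r=red(np.ascontiguousarray(im),(205,140,245,165),215); print(r,ray("scene",r[:2],.2))
```

```text
(np.float64(401.0), np.float64(213.33333333333334), 6, np.int64(400), np.int64(402), np.int64(212), np.int64(215)) [ 0.4408937 -0.2732534  0.2      ]
(np.float64(403.90909090909093), np.float64(215.9090909090909), 22, np.int64(402), np.int64(406), np.int64(214), np.int64(218)) [ 0.43250672 -0.28217258  0.2       ]
(np.float64(223.75), np.float64(151.125), 8, np.int64(222), np.int64(225), np.int64(150), np.int64(152)) [ 0.43462899 -0.27658708  0.2       ]
(np.float64(222.1578947368421), np.float64(149.5263157894737), 19, np.int64(219), np.int64(225), np.int64(148), np.int64(151)) [ 0.42762698 -0.28403031  0.2       ]
```

```bash
python3 -m pendant '[[0.003,0.004,0.04,-0.001,0,0.003,0.2],[0,0,0.1,0,0,0,0.2],[0,0,0.1,0,0,0,0.2],[0,0,0.07,0,0,0,0.2],[0,0,0.01,0,0,0,0.2],[0,0,0,0,0,0,0.2]]'
python3 - <<'E'
from h import *
plan([.4375,-.2755,.155],-30)
a=bot.camera("scene"); crop(0,a,180,90,280,220,6,"b11")
E
```

```text
time: 42.95
ee_pos: [0.4385, -0.2771, 0.1566]
tcp_rot: [179.9, -0.3, -30.0]
wrist_force: [0.0, 0.1, 0.2]
opening: 0.0684
t 42.95 pos [ 0.4385 -0.2771  0.1566] rot [179.94  -0.28 -30.04] F [0.  0.1 0.2] q6 87.8 open 0.0684
shift(now axes) [-0.0066 -0.0036  0.0065] turn [ 0.0003 -0.0016 -0.0002]
shift(final axes) [-0.0066 -0.0036  0.0066]
```

View pics/b11.png

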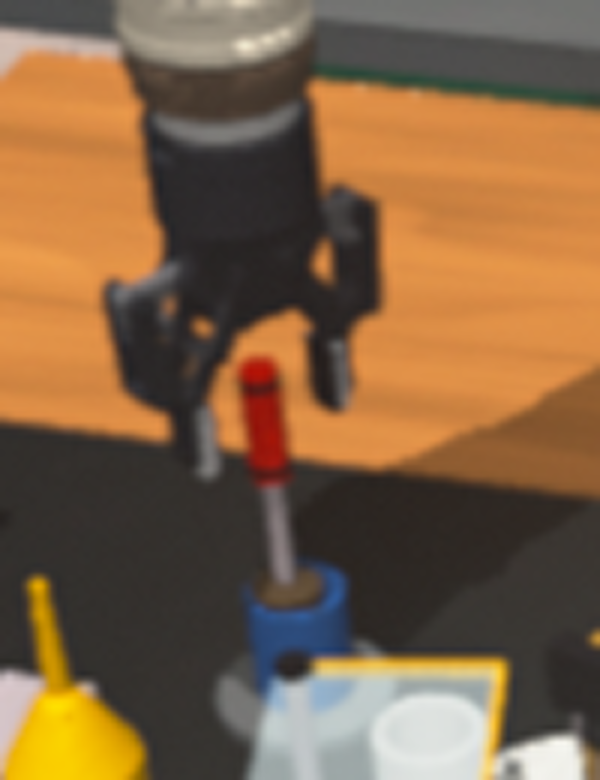

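```bash
python3 -m pendant '[[-0.006,-0.003,0,0,-0.001,0,0.3],[0,0,0,0,0,0,0.6],[0,0,0,0,0,0,0.95],[0,0,0,0,0,0,0.95],[0,0,0,0,0,0,0.95],[0,0,0,0,0,0,0.95],[0,0,0,0,0,0,0.95],[0,0,0,0,0,0,0.95]]' 80
python3 - <<'E'
from h import *
plan([.4375,-.2755,.155],-30)
E
```

```text
time: 43.8
ee_pos: [0.4387, -0.2764, 0.1603]
tcp_rot: [179.9, -0.4, -30.1]
wrist_force: [0.5, -0.3, -1.0]
opening: 0.0186
t 43.8 pos [ 0.4387 -0.2764  0.1603] rot [179.92  -0.36 -30.06] F [ 0.5 -0.3 -1. ] q6 87.9 open 0.0186
shift(now axes) [-0.0062 -0.0008  0.021 ] turn [ 0.0004 -0.002  -0.0003]
shift(final axes) [-0.0061 -0.0007  0.0211]
```

```bash
python3 -m pendant '[[0,0,-0.06,0,-0.002,0,0.95],[0,0,-0.12,0,0,0,0.95],[0,0,-0.16,0,0,0,0.95],[0,0,-0.18,0,0,0,0.95],[0,0,-0.1,0,0,0,0.95],[0,0,0,0,0,0,0.95],[0,0,0,0,0,0,0.95]]'
python3 - <<'E'
from h import *
plan([.5003,-.0832,.31],-30)
E
```

```text
time: 44.5
ee_pos: [0.4379, -0.2757, 0.3181]
tcp_rot: [179.9, 0.3, -30.1]
wrist_force: [1.0, -0.2, -2.2]
opening: 0.0179
t 44.5 pos [ 0.4379 -0.2757  0.3181] rot [179.94   0.28 -30.06] F [ 1.  -0.2 -2.2] q6 87.9 open 0.0179
shift(now axes) [-0.1695 -0.7914  0.0325] turn [ 0.0003  0.0015 -0.0003]
shift(final axes) [-0.1688 -0.7916  0.0325]
```

```bash
python3 -m pendant '[[-0.02,-0.1,0,0,0.001,0,0.95],[-0.035,-0.16,0,0,0,0,0.95],[-0.036,-0.165,0,0,0,0,0.95],[-0.036,-0.165,0,0,0,0,0.95],[-0.027,-0.13,0,0,0,0,0.95],[-0.01,-0.05,0,0,0,0,0.95],[0,0,0,0,0,0,0.95],[0,0,0,0,0,0,0.95],[0,0,0,0,0,0,0.95]]'
python3 - <<'E'
from h import *
plan([.5003,-.0835,.29],-30)
E
```

```text
time: 45.4
ee_pos: [0.4984, -0.0839, 0.3053]
tcp_rot: [179.6, 0.9, -30.3]
wrist_force: [0.1, 0.2, -1.0]
opening: 0.0181
t 45.4 pos [ 0.4984 -0.0839  0.3053] rot [179.65   0.95 -30.27] F [ 0.1  0.2 -1. ] q6 110.7 open 0.0181
shift(now axes) [ 0.0068 -0.0058  0.061 ] turn [ 0.0019  0.0053 -0.0015]
shift(final axes) [ 0.0058 -0.0054  0.0611]
```

```bash
python3 -m pendant '[[0.002,-0.005,0,0.002,0.0053,0,0.95],[0,0,0,0,0,0,0.95],[0,0,0.04,0,0,0,0.95],[0,0,0,0,0,0,0.95],[0,0,0,0,0,0,0.95]]'
python3 - <<'E'
from h import *
plan([.5003,-.0835,.29],-30)
p=bot.get_obs()['ee_pos']; tz=p[2]-.148; print(tz)
a=bot.camera("scene")
cv=[(circ(p,.0175,tz),(0,0,255)),(circ(p,.0175,tz+.07),(0,0,255)),(circ((.5,-.084),.019,.113),(255,0,0))]
overlay("scene",a,cv,(220,90,340,220),6,"b12")
E
```

```text
time: 45.9
ee_pos: [0.4987, -0.0863, 0.2943]
tcp_rot: [-180.0, -0.1, -30.5]
wrist_force: [-0.3, -0.3, -1.5]
opening: 0.0188
t 45.9 pos [ 0.4987 -0.0863  0.2943] rot [-1.7998e+02 -1.2000e-01 -3.0540e+01] F [-0.3 -0.3 -1.5] q6 110.7 open 0.0188
shift(now axes) [-0.0003 -0.0129  0.0174] turn [-0.0001 -0.0007 -0.003 ]
shift(final axes) [-0.0001 -0.0129  0.0174]
0.14634692318584644
```

View pics/b12.png

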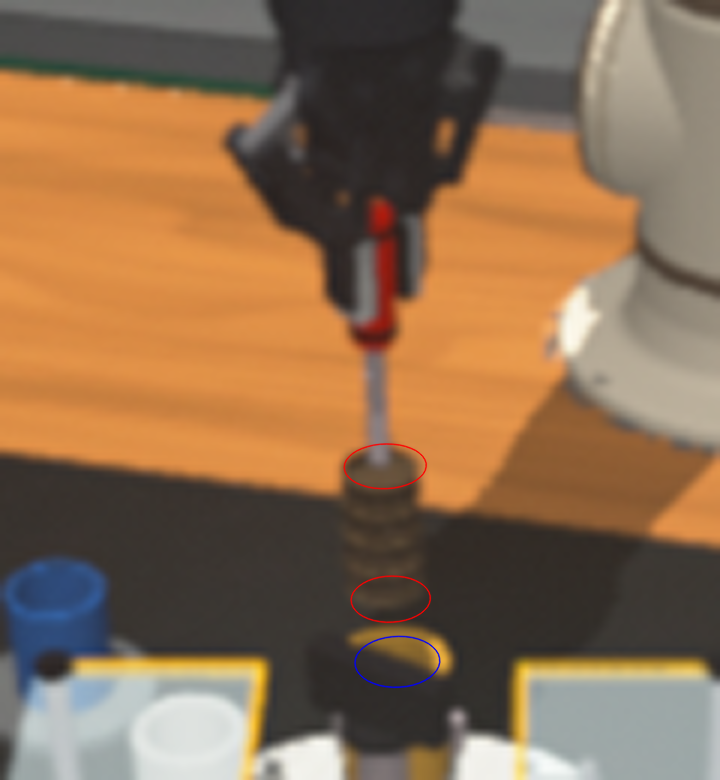

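```bash
python3 -m pendant '[[0,-0.022,0,0,-0.0007,-0.002,0.95],[0,0,0,0,0,0,0.95],[0,0,0.04,0,0,0,0.95],[0,0,0.03,0,0,0,0.95],[0,0,0,0,0,0,0.95],[0,0,0,0,0,0,0.95]]'
python3 - <<'E'
from h import *
plan([.5015,-.0812,.26],-30)
p=bot.get_obs()['ee_pos']; tz=p[2]-.146; print(tz)
a=bot.camera("scene")
cv=[(circ(p+[-.0013,-.0022,0],.0175,tz+.07),(0,0,255)),(circ((.5,-.084),.019,.113),(255,0,0))]
overlay("scene",a,cv,(220,90,340,220),6,"b13")
E
```

```text
time: 46.55
ee_pos: [0.5019, -0.0808, 0.2747]
tcp_rot: [-180.0, 0.1, -30.1]
wrist_force: [-0.5, 0.1, -1.0]
opening: 0.0184
t 46.55 pos [ 0.5019 -0.0808  0.2747] rot [-1.800e+02  7.000e-02 -3.011e+01] F [-0.5  0.1 -1. ] q6 111.0 open 0.0184
shift(now axes) [-0.0006  0.0022  0.0587] turn [-0.      0.0004 -0.0006]
shift(final axes) [-0.0007  0.0022  0.0587]
0.12867791972285544
```

View pics/b13.png

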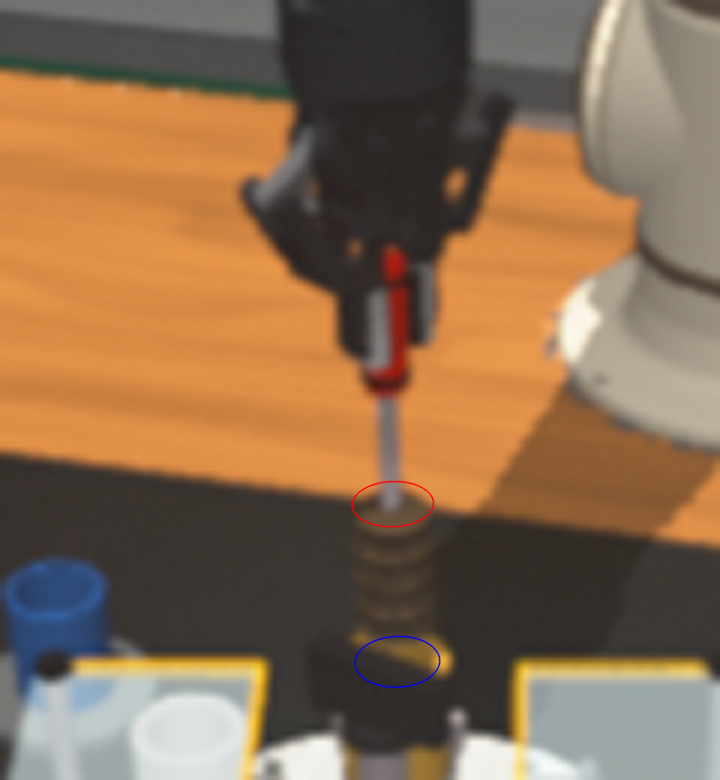

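```bash
python3 -m pendant '[[0,0.001,0.05,0,0,0,0.95],[0,0,0.07,0,0,0,0.95],[0,0,0.07,0,0,0,0.95],[0,0,0.05,0,0,0,0.95],[0,0,0.02,0,0,0,0.95],[0,0,0,0,0,0,0.95]]'
python3 - <<'E'
from h import *
plan([.5015,-.0812,.204],-30)
E
```

```text
time: 47.2
ee_pos: [0.5023, -0.0813, 0.2091]
tcp_rot: [-179.9, -0.1, -30.1]
wrist_force: [-1.4, -0.3, -1.2]
opening: 0.0181
t 47.2 pos [ 0.5023 -0.0813  0.2091] rot [-1.7994e+02 -1.0000e-01 -3.0130e+01] F [-1.4 -0.3 -1.2] q6 110.9 open 0.0181
shift(now axes) [-0.0029  0.0014  0.0205] turn [-0.0003 -0.0005 -0.0007]
shift(final axes) [-0.0029  0.0013  0.0205]
```

```bash
python3 -m pendant '[[-0.003,0,0.015,0,0,0,0.95],[0,0,0.01,0,0,0,0.95],[0,0,0.008,0,0,0,0.95]]'
python3 - <<'E'
from h import *
plan([.5015,-.0812,.204],-30)
E
```

```text
time: 47.5
ee_pos: [0.5025, -0.081, 0.2031]
tcp_rot: [-179.9, -0.3, -30.1]
wrist_force: [-1.6, 0.4, 14.3]
opening: 0.0181
t 47.5 pos [ 0.5025 -0.081   0.2031] rot [-179.85   -0.3   -30.13] F [-1.6  0.4 14.3] q6 111.0 open 0.0181
shift(now axes) [-0.0031  0.0028 -0.0036] turn [-0.0008 -0.0017 -0.0007]
shift(final axes) [-0.0031  0.0028 -0.0036]
```

```bash
python3 -m pendant '[[0,0,-0.05,0,-0.001,0,0.95],[0,0,-0.08,0,0,0,0.95],[0,0,-0.08,0,0,0,0.95],[0,0,-0.05,0,0,0,0.95],[0,0,0,0,0,0,0.95],[0,0,0,0,0,0,0.95]]'; python3 -c "
from h import *
plan([.5015,-.0812,.205],-30)"
```

```text
time: 48.1
ee_pos: [0.5027, -0.0811, 0.2716]
tcp_rot: [-179.8, -0.3, -30.1]
wrist_force: [-0.9, -0.1, -0.8]
opening: 0.0184
t 48.1 pos [ 0.5027 -0.0811  0.2716] rot [-179.79   -0.27  -30.13] F [-0.9 -0.1 -0.8] q6 110.9 open 0.0184
shift(now axes) [-0.0053  0.0039  0.2665] turn [-0.0012 -0.0015 -0.0007]
shift(final axes) [-0.004   0.0029  0.2665]
```

```bash
python3 -m pendant '[[-0.004,0.002,0.05,-0.001,-0.001,0,0.95],[0,0,0.08,0,0,0,0.95],[0,0,0.075,0,0,0,0.95],[0,0,0.045,0,0,0,0.95],[0,0,0.015,0,0,0,0.95],[0,0,0.008,0,0,0,0.95]]'; python3 -c "
from h import *
plan([.5015,-.0812,.205],-30)"
```

```text
time: 48.7
ee_pos: [0.5026, -0.0809, 0.2017]
tcp_rot: [-179.8, -0.5, -30.1]
wrist_force: [-4.2, 0.9, 19.9]
opening: 0.018
t 48.7 pos [ 0.5026 -0.0809  0.2017] rot [-179.8    -0.52  -30.1 ] F [-4.2  0.9 19.9] q6 111.0 open 0.018
shift(now axes) [-0.0029  0.0032 -0.0133] turn [-0.0011 -0.0029 -0.0006]
shift(final axes) [-0.0031  0.0032 -0.0133]
```

Contact at the bottom. Stroke 2 goes up to just under the mouth, then stroke 3.

```bash
python3 -m pendant '[[0,0,-0.05,0,-0.002,0,0.95],[0,0,-0.07,0,0,0,0.95],[0,0,-0.07,0,0,0,0.95],[0,0,-0.03,0,0,0,0.95],[0,0,0,0,0,0,0.95],[0,0,0,0,0,0,0.95]]'; python3 -m pendant '[[0,0,0.05,0,0,0,0.95],[0,0,0.075,0,0,0,0.95],[0,0,0.06,0,0,0,0.95],[0,0,0.035,0,0,0,0.95],[0,0,0.01,0,0,0,0.95]]'; python3 -c "
from h import *
plan([.5015,-.0812,.205],-30)"
```

```text
time: 49.3
ee_pos: [0.5008, -0.0807, 0.2542]
tcp_rot: [-179.9, 0.0, -30.1]
wrist_force: [-0.6, 0.4, -0.7]
opening: 0.0183
time: 49.8
ee_pos: [0.5028, -0.0808, 0.2003]
tcp_rot: [-179.6, -0.6, -30.1]
wrist_force: [-6.9, 0.6, 21.4]
opening: 0.0177
t 49.8 pos [ 0.5028 -0.0808  0.2003] rot [-179.63   -0.63  -30.08] F [-6.9  0.6 21.4] q6 110.9 open 0.0177
shift(now axes) [-0.0033  0.004  -0.0188] turn [-0.0021 -0.0035 -0.0004]
shift(final axes) [-0.0035  0.0041 -0.0188]
```

```bash
python3 -m pendant '[[-0.002,0,-0.06,-0.001,-0.003,0,0.95],[0,0,-0.08,0,0,0,0.95],[0,0,-0.08,0,0,0,0.95],[0,0,-0.05,0,0,0,0.95],[0,0,-0.005,0,0,0,0.95],[0,0,0,0,0,0,0.95]]'; python3 -m pendant '[[0,0,0.05,0,0,0,0.95],[0,0,0.08,0,0,0,0.95],[0,0,0.07,0,0,0,0.95],[0,0,0.04,0,0,0,0.95],[0,0,0.015,0,0,0,0.95],[0,0,0.004,0,0,0,0.95]]'; python3 -c "
from h import *
plan([.5015,-.0812,.202],-30)"
```

```text
time: 50.4
ee_pos: [0.5005, -0.0804, 0.2673]
tcp_rot: [-179.9, 0.1, -30.1]
wrist_force: [-0.8, 0.4, -1.1]
opening: 0.0184
time: 51.0
ee_pos: [0.5003, -0.0803, 0.2005]
tcp_rot: [-179.8, -0.1, -30.1]
wrist_force: [-2.8, -1.0, 6.6]
opening: 0.018
t 51.0 pos [ 0.5003 -0.0803  0.2005] rot [-1.7984e+02 -8.0000e-02 -3.0080e+01] F [-2.8 -1.   6.6] q6 110.9 open 0.018
shift(now axes) [ 0.0059  0.0005 -0.006 ] turn [-0.0009 -0.0004 -0.0004]
shift(final axes) [ 0.0059  0.0006 -0.006 ]
```

```bash
python3 -m pendant '[[0,0,-0.06,0,0,0,0.95],[0,0,-0.1,0,0,0,0.95],[0,0,-0.12,0,0,0,0.95],[0,0,-0.12,0,0,0,0.95],[0,0,-0.08,0,0,0,0.95],[0,0,0,0,0,0,0.95],[0,0,0,0,0,0,0.95]]'
python3 - <<'E'
from h import *
plan([.432,-.274,.31],-30)
p=bot.get_obs()['ee_pos']; tz=p[2]-.1445
a=bot.camera("scene")
cv=[(circ(p+[-.0013,-.0022,0],.0175,tz),(0,0,255)),(circ((.431,-.2755),.024,.07),(0,255,0))]
overlay("scene",a,cv,(210,70,340,220),5,"b14")
E
```

```text
time: 51.7
ee_pos: [0.499, -0.0805, 0.3207]
tcp_rot: [-179.9, 0.1, -30.1]
wrist_force: [-0.4, 0.1, -1.7]
opening: 0.0179
t 51.7 pos [ 0.499  -0.0805  0.3207] rot [-1.7994e+02  1.3000e-01 -3.0080e+01] F [-0.4  0.1 -1.7] q6 110.9 open 0.0179
shift(now axes) [0.1563 0.8041 0.0415] turn [-0.0003  0.0007 -0.0005]
shift(final axes) [0.1551 0.8043 0.0427]
```

View pics/b14.png

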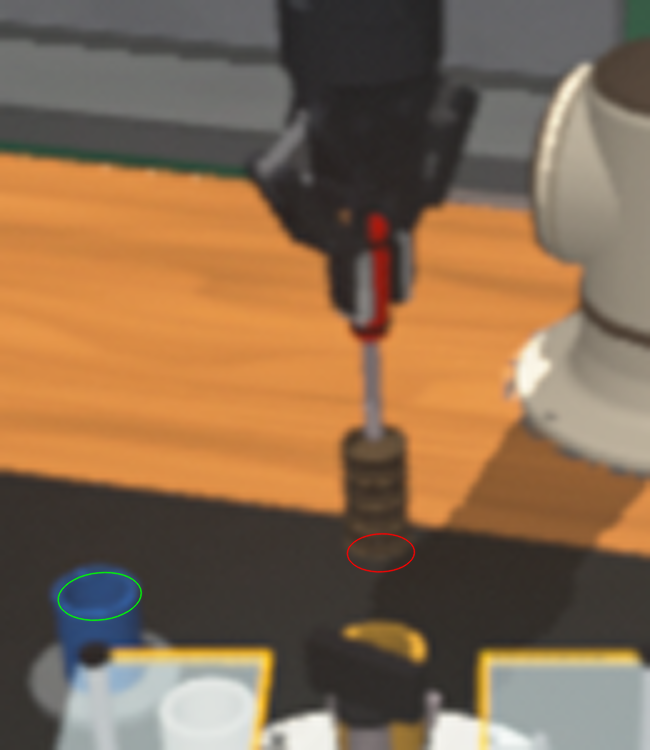

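```bash
python3 -m pendant '[[0.02,0.1,0,0,0,0,0.95],[0.032,0.16,0,0,0,0,0.95],[0.033,0.165,0,0,0,0,0.95],[0.033,0.165,0,0,0,0,0.95],[0.024,0.13,0,0,0,0,0.95],[0.01,0.045,0,0,0,0,0.95],[0,0,0,0,0,0,0.95],[0,0,0,0,0,0,0.95],[0,0,0,0,0,0,0.95]]'
python3 - <<'E'
from h import *
plan([.433,-.2725,.24],-30)
E
```

```text
time: 52.65
ee_pos: [0.4325, -0.2682, 0.3071]
tcp_rot: [-180.0, 1.1, -29.9]
wrist_force: [-0.4, -0.2, 0.2]
opening: 0.0185
t 52.65 pos [ 0.4325 -0.2682  0.3071] rot [-179.95    1.08  -29.88] F [-0.4 -0.2  0.2] q6 88.1 open 0.0185
shift(now axes) [0.0155 0.0142 0.2682] turn [-0.0003  0.006   0.0007]
shift(final axes) [0.0105 0.014  0.2684]
```

```bash
python3 -m pendant '[[0.004,0.02,0.03,0,0.006,0,0.95],[0,0,0.08,0,0,0,0.95],[0,0,0.06,0,0,0,0.95],[0,0,0.02,0,0,0,0.95],[0,0,0,0,0,0,0.95],[0,0,0,0,0,0,0.95]]'
python3 - <<'E'
from h import *
plan([.433,-.2725,.155],-30)
E
```

```text
time: 53.25
ee_pos: [0.4338, -0.267, 0.2592]
tcp_rot: [-179.9, -0.2, -29.3]
wrist_force: [-0.1, 0.7, -0.9]
opening: 0.0187
t 53.25 pos [ 0.4338 -0.267   0.2592] rot [-1.799e+02 -1.500e-01 -2.934e+01] F [-0.1  0.7 -0.9] q6 87.7 open 0.0187
shift(now axes) [0.0069 0.0216 0.4166] turn [-0.0006 -0.0008  0.0037]
shift(final axes) [0.0083 0.0208 0.4166]
```

```bash
python3 -m pendant '[[0.006,0.02,0,0,0,0.003,0.95],[0,0,0,0,0,0,0.95],[0,0,0.03,0,0,0,0.95],[0,0,0,0,0,0,0.95],[0,0,0,0,0,0,0.95]]'
python3 - <<'E'
from h import *
plan([.433,-.2725,.155],-30)
p=bot.get_obs()['ee_pos']; tz=p[2]-.1445
a=bot.camera("scene")
cv=[(circ(p+[-.002,-.0035,0],.0175,tz),(0,0,255)),(circ((.431,-.276),.024,.07),(0,255,0))]
overlay("scene",a,cv,(180,90,280,220),6,"b15")
E
```

```text
time: 53.75
ee_pos: [0.4334, -0.2727, 0.253]
tcp_rot: [-179.9, -0.3, -29.9]
wrist_force: [-0.5, 0.3, -0.5]
opening: 0.018
t 53.75 pos [ 0.4334 -0.2727  0.253 ] rot [-179.9    -0.3   -29.92] F [-0.5  0.3 -0.5] q6 87.7 open 0.018
shift(now axes) [-0.0039  0.0007  0.3918] turn [-0.0006 -0.0017  0.0004]
shift(final axes) [-0.0018  0.      0.3918]
```

View pics/b15.png

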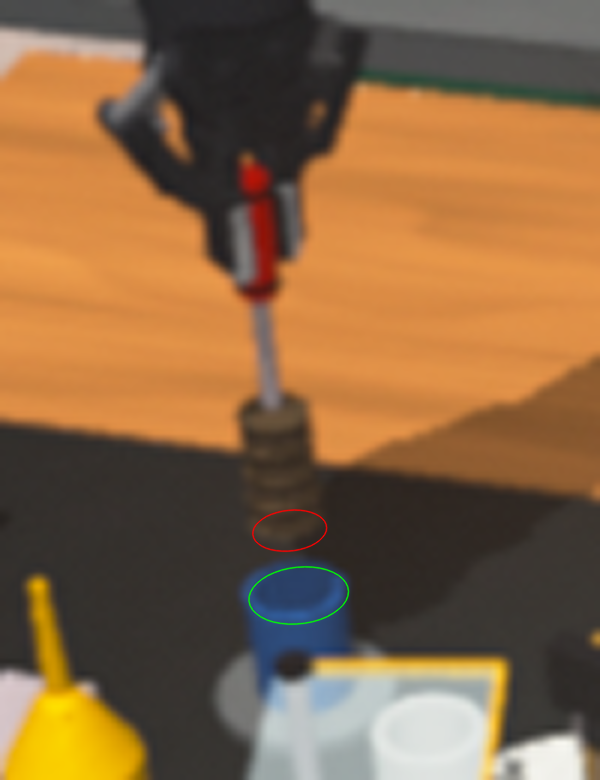

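```bash
python3 -m pendant '[[-0.002,0,0.05,0,-0.0015,0,0.95],[0,0,0.08,0,0,0,0.95],[0,0,0.07,0,0,0,0.95],[0,0,0.04,0,0,0,0.95],[0,0,0,0,0,0,0.95],[0,0,0,0,0,0,0.95]]'
python3 - <<'E'
from h import *
plan([.433,-.2725,.157],-30)
E
```

```text
time: 54.4
ee_pos: [0.4326, -0.2721, 0.1881]
tcp_rot: [-179.9, 0.1, -29.9]
wrist_force: [0.2, 0.1, -0.3]
opening: 0.0181
t 54.4 pos [ 0.4326 -0.2721  0.1881] rot [-1.799e+02  9.000e-02 -2.992e+01] F [ 0.2  0.1 -0.3] q6 87.7 open 0.0181
shift(now axes) [0.0023 0.0007 0.1244] turn [-0.0006  0.0005  0.0004]
shift(final axes) [0.0021 0.0004 0.1244]
```

```bash
python3 -m pendant '[[0,0,0.04,0,0,0,0.95],[0,0,0.05,0,0,0,0.95],[0,0,0.03,0,0,0,0.95],[0,0,0.012,0,0,0,0.95]]'
python3 - <<'E'
from h import *
plan([.433,-.2725,.157],-30)
E
```

```text
time: 54.8
ee_pos: [0.4342, -0.2732, 0.1572]
tcp_rot: [-179.9, -0.3, -29.9]
wrist_force: [-5.6, 2.1, 41.4]
opening: 0.0184
t 54.8 pos [ 0.4342 -0.2732  0.1572] rot [-179.93   -0.35  -29.92] F [-5.6  2.1 41.4] q6 87.7 open 0.0184
shift(now axes) [-0.0056  0.      0.0008] turn [-0.0004 -0.0019  0.0004]
shift(final axes) [-0.0056  0.      0.0009]
```

```bash
python3 -m pendant '[[0,0,0,0,0,0,0.7],[0,0,0,0,0,0,0.5],[0,0,0,0,0,0,0.3],[0,0,0,0,0,0,0.2],[0,0,0,0,0,0,0.2],[0,0,0,0,0,0,0.2]]'; python3 -m pendant '[[0,0,-0.06,0,0,0,0.2],[0,0,-0.15,0,0,0,0.2],[0,0,-0.18,0,0,0,0.2],[0,0,-0.15,0,0,0,0.2],[0,0,-0.02,0,0,0,0.2],[0,0,0,0,0,0,0.2]]'
python3 - <<'E'
from h import *
plan([.5975,-.0615,.27],-17.5)
a=bot.camera("scene");b=bot.camera("top"); crop(0,a,180,120,340,250,5,"b16")
crop(0,b,290,120,430,240,5,"b16t")
E
```

```text
time: 55.4
ee_pos: [0.4344, -0.2733, 0.1569]
tcp_rot: [-179.9, -0.4, -29.9]
wrist_force: [0.3, 0.8, -0.1]
opening: 0.0681
time: 56.0
ee_pos: [0.4323, -0.2723, 0.3057]
tcp_rot: [-179.9, -0.4, -29.9]
wrist_force: [-1.2, 0.3, -1.5]
opening: 0.0682
t 56.0 pos [ 0.4323 -0.2723  0.3057] rot [-179.93   -0.42  -29.93] F [-1.2  0.3 -1.5] q6 87.7 open 0.0682
shift(now axes) [ 0.1511 -1.0601  0.1451] turn [-0.0001 -0.0024 -0.069 ]
shift(final axes) [ 0.3768 -1.0027  0.1427]
```

View pics/b16.png

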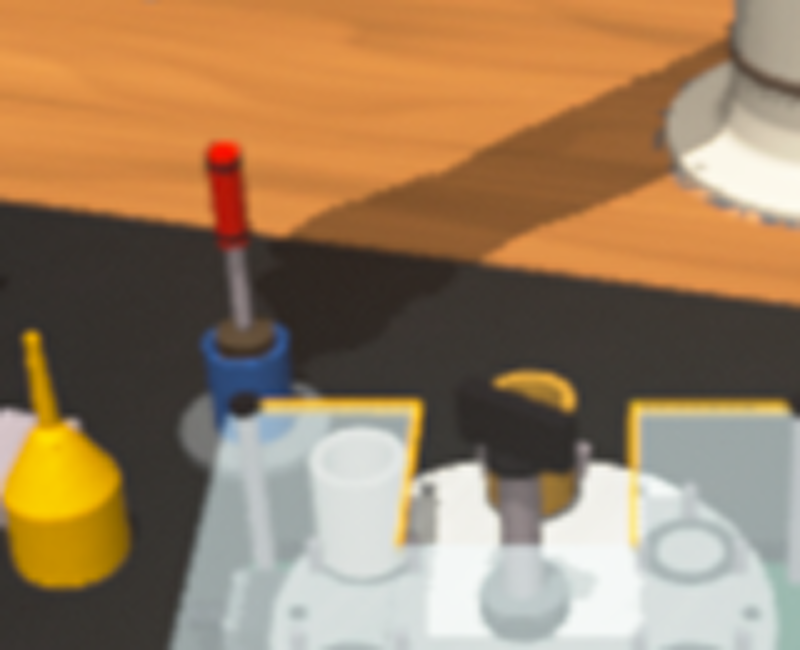

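View pics/b16t.png

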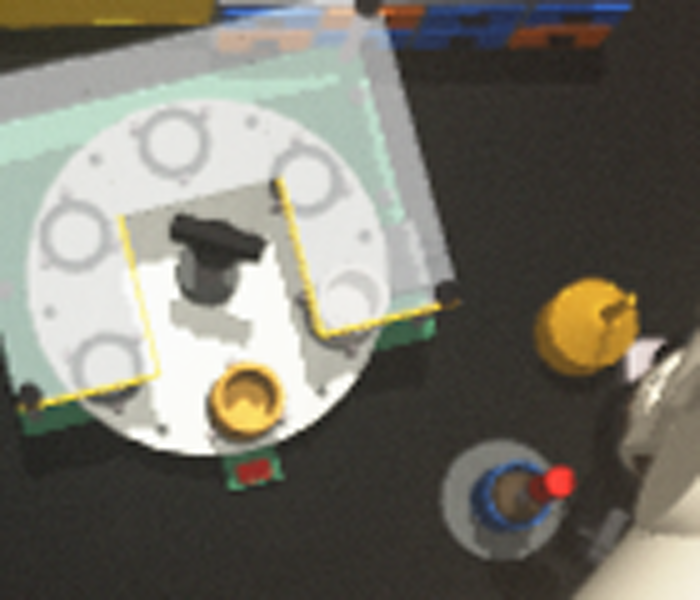

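Brush standing in its pot, brass cup seated at the front, nylon under the guard. Now the dial, second turn.

```bash
python3 -m pendant '[[0.03,-0.11,0,0,-0.002,-0.035,0.2],[0.05,-0.17,0,0,0,-0.034,0.2],[0.062,-0.175,0,0,0,0,0.2],[0.062,-0.175,0,0,0,0,0.2],[0.062,-0.17,0,0,0,0,0.2],[0.06,-0.13,0,0,0,0,0.3],[0.02,-0.06,0,0,0,0,0.4],[0,0,0,0,0,0,0.4],[0,0,0,0,0,0,0.4]]'; python3 -c "
from h import *
plan([.5975,-.0615,.24],-17.6)"
```

```text
time: 57.0
ee_pos: [0.5987, -0.0605, 0.2913]
tcp_rot: [179.9, 1.1, -17.2]
wrist_force: [0.5, -0.4, 0.4]
opening: 0.0509
t 57.0 pos [ 0.5987 -0.0605  0.2913] rot [179.89   1.1  -17.17] F [ 0.5 -0.4  0.4] q6 101.3 open 0.0509
shift(now axes) [0.0007 0.0049 0.2054] turn [0.0006 0.0061 0.0024]
shift(final axes) [-0.0033  0.0053  0.2054]
```

```bash
python3 -m pendant '[[-0.003,0.005,0.03,0,0.006,0.002,0.4],[0,0,0.08,0,0,0,0.4],[0,0,0.08,0,0,0,0.4],[0,0,0,0,0,0,0.4],[0,0,0,0,0,0,0.4]]'
python3 - <<'E'
from h import *
plan([.5975,-.0615,.163],-17.6)
a=bot.camera("scene"); crop(0,a,220,90,350,230,5,"h5")
E
```

```text
time: 57.5
ee_pos: [0.5934, -0.0679, 0.2437]
tcp_rot: [179.8, -0.0, -17.9]
wrist_force: [-0.5, -0.2, 0.4]
opening: 0.0513
t 57.5 pos [ 0.5934 -0.0679  0.2437] rot [ 1.7982e+02 -4.0000e-02 -1.7940e+01] F [-0.5 -0.2  0.4] q6 101.5 open 0.0513
shift(now axes) [ 0.0075 -0.0304  0.3226] turn [ 0.001  -0.0002 -0.0019]
shift(final axes) [ 0.008  -0.0293  0.3227]
```

View pics/h5.png

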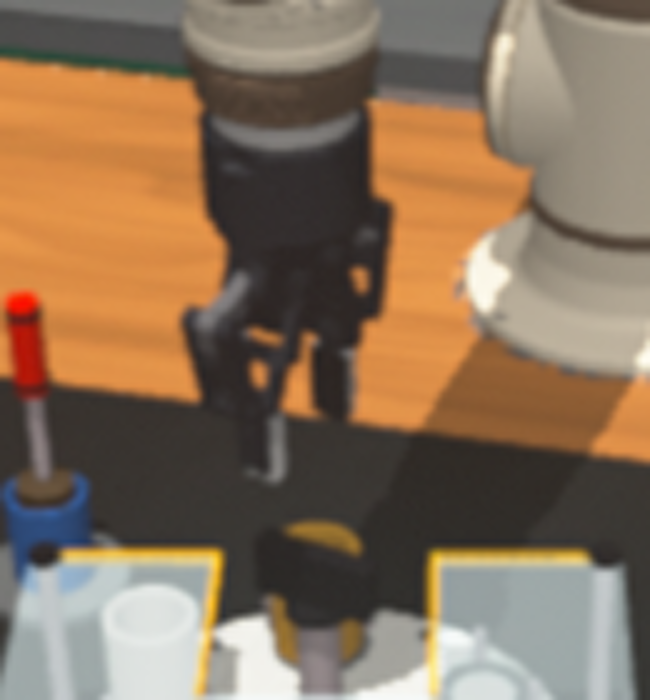

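```bash
python3 -m pendant '[[0.008,-0.029,0,0.001,0,-0.002,0.4],[0,0,0,0,0,0,0.4],[0,0,0.06,0,0,0,0.4],[0,0,0.1,0,0,0,0.4],[0,0,0.08,0,0,0,0.4],[0,0,0.03,0,0,0,0.4],[0,0,0,0,0,0,0.4]]'
python3 - <<'E'
from h import *
plan([.5975,-.0615,.163],-17.6)
E
```

```text
time: 58.25
ee_pos: [0.6007, -0.0613, 0.1801]
tcp_rot: [-179.9, -0.5, -17.5]
wrist_force: [-0.3, -0.2, 0.3]
opening: 0.0513
t 58.25 pos [ 0.6007 -0.0613  0.1801] rot [-179.88   -0.51  -17.52] F [-0.3 -0.2  0.3] q6 101.7 open 0.0513
shift(now axes) [-0.0126  0.0047  0.0681] turn [-0.0006 -0.0028  0.0004]
shift(final axes) [-0.012   0.0046  0.0682]
```

```bash
python3 -m pendant '[[-0.01,0.004,0.03,0,-0.003,0,0.4],[0,0,0.035,0,0,0,0.4],[0,0,0,0,0,0,0.4],[0,0,0,0,0,0,0.6],[0,0,0,0,0,0,0.98],[0,0,0,0,0,0,0.98],[0,0,0,0,0,0,0.98],[0,0,0,0,0,0,0.98],[0,0,0,0,0,0,0.98]]' 60
python3 - <<'E'
from h import *
plan([.5975,-.0615,.163],42.4)
E
```

```text
time: 59.15
ee_pos: [0.5974, -0.061, 0.1661]
tcp_rot: [-179.8, 0.1, -17.5]
wrist_force: [-1.5, -0.2, -2.0]
opening: 0.0128
t 59.15 pos [ 0.5974 -0.061   0.1661] rot [-1.7984e+02  6.0000e-02 -1.7480e+01] F [-1.5 -0.2 -2. ] q6 101.6 open 0.0128
shift(now axes) [0.0009 0.002  0.0124] turn [-1.000e-03 -1.000e-04 -3.326e-01]
shift(final axes) [-0.0013  0.0017  0.0124]
```

```bash
python3 -m pendant '[[0,0,0,0,0,-0.03,0.98],[0,0,0,0,0,-0.045,0.98],[0,0,0,0,0,-0.045,0.98],[0,0,0,0,0,-0.045,0.98],[0,0,0,0,0,-0.045,0.98],[0,0,0,0,0,-0.045,0.98],[0,0,0,0,0,-0.045,0.98],[0,0,0,0,0,-0.02,0.98],[0,0,0,0,0,0,0.98],[0,0,0,0,0,0,0.98]]' 60
python3 - <<'E'
from h import *
plan([.5975,-.0615,.163],42.4)
E
```

```text
time: 60.15
ee_pos: [0.5969, -0.0611, 0.1661]
tcp_rot: [-179.8, -0.1, 42.1]
wrist_force: [-1.1, 0.5, -2.0]
opening: 0.0127
t 60.15 pos [ 0.5969 -0.0611  0.1661] rot [-1.7976e+02 -9.0000e-02  4.2050e+01] F [-1.1  0.5 -2. ] q6 42.0 open 0.0127
shift(now axes) [0.0006 0.0029 0.0124] turn [-0.0013 -0.0005 -0.0019]
shift(final axes) [0.0006 0.0029 0.0124]
```

```bash
python3 -m pendant '[[0,0,0,0,0,0,0.5],[0,0,0,0,0,0,0.4],[0,0,0,0,0,0,0.4],[0,0,0,0,0,0,0.4],[0,0,-0.06,0,0,0,0.4],[0,0,-0.15,0,0,0,0.4],[0,0,-0.18,0,0,0,0.4],[0,0,-0.1,0,0,0,0.4],[0,0,0,0,0,0,0.4]]'; python3 -m pendant '[[-0.02,-0.1,0,0,0,0,0.4],[-0.035,-0.18,0,0,0,0,0.4],[-0.035,-0.18,0,0,0,0,0.4],[-0.035,-0.18,0,0,0,0,0.4],[-0.035,-0.18,0,0,0,0,0.4],[-0.035,-0.18,0,0,0,0,0.4],[-0.02,-0.1,0,0,0,0,0.4],[0,0,0,0,0,0,0.4],[0,0,0,0,0,0,0.4]]'
python3 - <<'E'
from h import *
a=bot.camera("scene");b=bot.camera("top")
cv2.imwrite("pics/s20.png",a[...,::-1]); crop(0,a,180,120,340,280,5,"f1"); crop(0,b,270,110,430,240,5,"f1t"); cv2.imwrite("pics/t20.png",b[...,::-1])
E
```

```text
time: 61.05
ee_pos: [0.5965, -0.0616, 0.2929]
tcp_rot: [-179.8, -0.1, 41.7]
wrist_force: [0.9, 0.0, -0.4]
opening: 0.0512
time: 61.95
ee_pos: [0.3655, 0.1123, 0.285]
tcp_rot: [-179.6, 0.0, 41.5]
wrist_force: [0.8, 0.3, -0.8]
opening: 0.0514
```

View pics/f1.png

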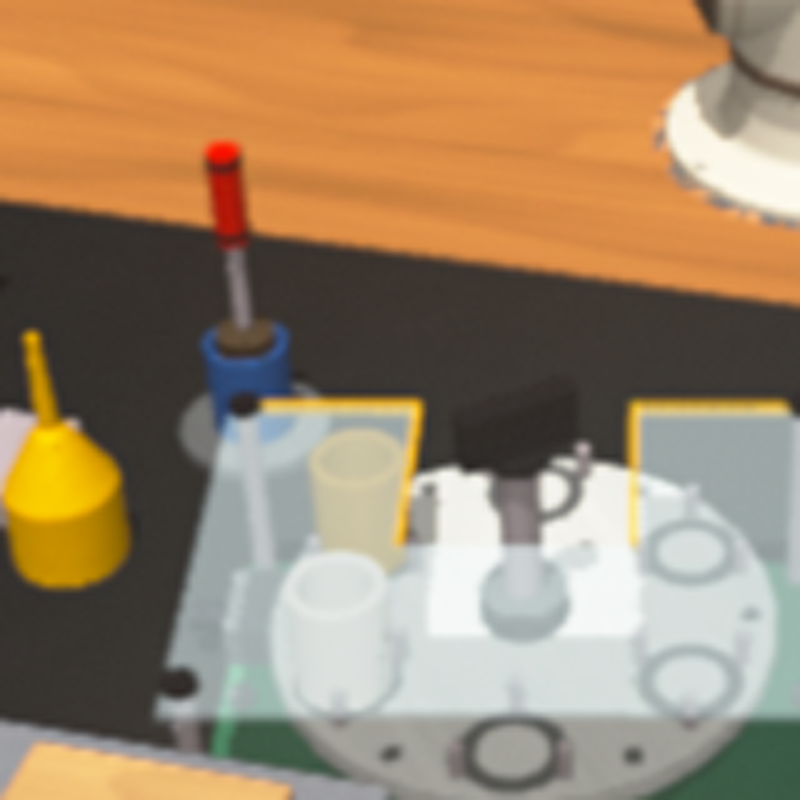

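View pics/f1t.png

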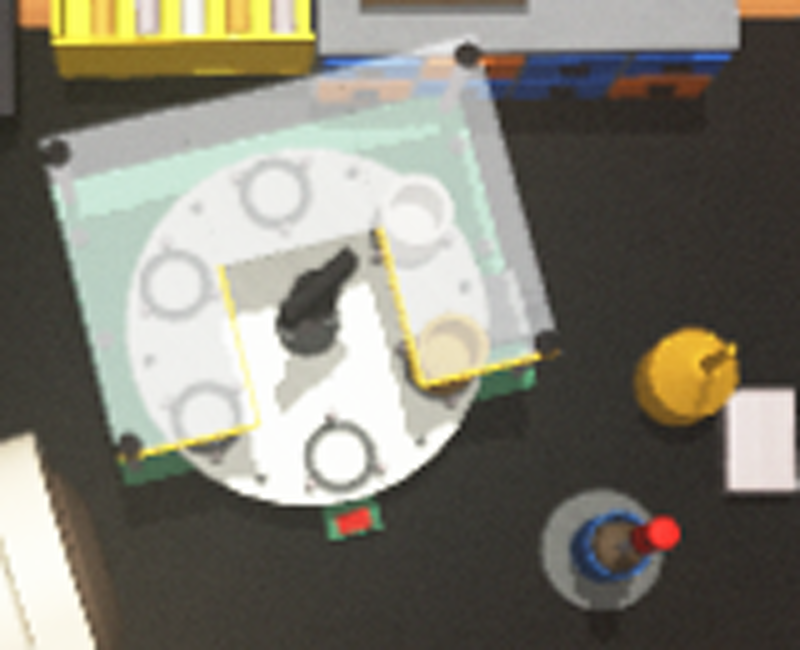

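View pics/s20.png

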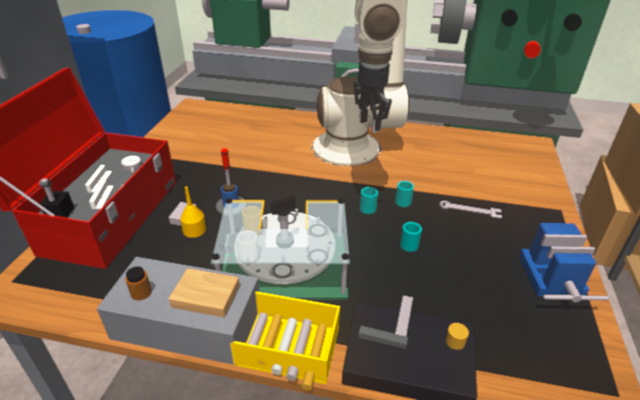

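Brass is at station 1, nylon at station 2, the front nest is empty and the brush stands in its pot. No grey cup shows in either view.

```bash
python3 -c "
from workcell import bot
print(bot.job_done(), bot.get_obs()['time'])"
```

```text
the job is handed in; nothing more can be done
the job is handed in; nothing more can be done
```

The job is done and handed in at about 62 s of the 210 s allowed. Two cups were on the mat, white nylon and brass; there was no steel cup in either camera view.

- **Cups:** I took nylon first, then brass. Each was seated at the front, brushed, and indexed 60° anticlockwise under the guard.
- **Strokes:** Each bore got at least three full strokes, with contact felt at the bottom and the brush tip raised to or past the mouth by my estimate. One extra stroke in each bore stopped a few mm short of the mouth.
- **Last check:** The final pictures show brass upright at station 1, nylon upright at station 2, an empty front nest and the brush standing in its pot. The oil can, spanner, gauge block and turquoise look-alikes had not visibly moved, and neither cup was knocked aside at any point.
- **Forces:** The highest wrist force I read was 73 N, briefly, when the brush met the pot floor the first time (limit 120 N). The second time it read 41 N. The brush also slipped about 3 mm in the grip during scrubbing, which I allowed for.

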